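Load the prize-token blanks into the stamping die

ROBOT

A 6-joint arm with a two-finger parallel gripper is mounted at the origin on the work surface. World frame = base frame: x ahead of the robot, y to its left, z up, the work surface at z = 0. Lengths are in m, angles in degrees, forces in N, time in s.
With the tool pointing down it reaches from about 0.2 to 0.875 m from the base axis. Payload 3.4 kg.
Tool frame: the origin (TCP) lies between the finger pads; the fingertips stand 19 mm ahead of it and the grasp point (between the pads) is the TCP; z points along the fingers, y is the line along which they close (so a half turn about z gives the same grasp; the last joint's range is limited). The gripper opens to 94 mm and grips with 3 to 60 N. Pads are 16 mm wide; open, the fingers measure 119 mm over their backs; the gripper's body (75 mm by 177 mm) begins 78 mm behind the grasp point.
Start: joints at [59.187, 15.808, 86.224, -0, 77.962, -6.933], TCP at [0.233, 0.526, 0.198] pointing down, gripper open.
Joint ranges: [-165.64, 165.64], [-43.16, 119.46], [12.63, 154.43], [-67.54, 247.53], [6.08, 155.33], [-154.97, 154.97]. Speed limits (degrees/s): [147.25, 147.25, 180, 180, 180, 180].

INTERFACE

Orientations are given as [roll, pitch, yaw] about the fixed x, y, z axes, in that order (R = Rz(yaw) Ry(pitch) Rx(roll)).
In Python, from bench import * gives the robot as it stands.
- The arm moves only by the shell command python3 -m crank 'ROWS' [FORCE]. ROWS is JSON, one flat list of numbers, 7 for each row, row after row: the gripper's target within -1 to 1 (shut at 1, half-way at 0, fully open at -1), then the shift along the tool's x, y, z in cm, then the turn, a rotation vector about the tool's x, y, z in degrees. A call has exactly 10 rows; each row is the pose to reach, as a shift and turn from the pose commanded when the call began, along the tool's axes at that moment; what a row does not reach only later rows make up. A row lasts 1/10 s, in which the tool goes at most 50 mm and 8.59 degrees, less where a joint would pass 70% of its speed; a pose out of reach is approached as far as the arm can. A call with a gripper value outside its range is refused whole. The fingers move at their own pace and stop on an object; FORCE is the grip in N (left out, the last holds). Time passes only in rows, so rows that repeat a pose let the fingers close, or fill a call up. It gives the time, the measured TCP pose, the force, the opening and the grip force at its end, in the units of the state.
- get_obs(): the state, without advancing time (a new reading comes with each control period).
- grab_frame(name): name is "scene" or "top" or "wrist"; returns (picture, depth): 420x560x3 uint8, blue, green, red; 420x560 float32, m along the optical axis (not along the pixel's ray), 0 where there is no reading.
- camera_info(name): a dict with "camera_matrix" (3x3 intrinsics, pixels), "rvec" (rotation vector, rad) and "tvec" (3), from world to camera coordinates, as OpenCV has them; the wrist camera has in their place "hand_eye" (4x4, takes a point from camera to tool coordinates, whose origin is the TCP and whose axes are the flange's). Camera axes: x right, y down, z forward; pixel columns grow to the right and rows downward; lengths in m; the calibration is good to about 2 mm. A picture is of the moment at which its call begins: read the wrist's pose just before it. camera_info takes no time and is no camera call.
- job_done(): hands the job in; it is judged then, once.
Trained networks look in the newest picture that a camera, given by its name, has taken for a name from the list of things; names that differ only in an ending like _2 or _b are one class to them, and where a whole thing is asked for, a point or a joint stands for the part that bears it (a point fixed in the world has none). Each returns a list of dicts, best first, with "conf" (0 to 1); they miss things now and then, are a little off and sometimes report something else, mostly with a low value. They report only what shows in the picture. A call takes as long as a camera call.
- regions_of(camera, name): "mask" (420x560 bool, what is visible of it) and "uv" ([column, row] in pixels, amid what is visible of it).
- landmark_of(camera, name): "uv" ([column, row] in pixels: a listed point, or the origin of a listed thing).
The state is a dict: "clock": time; "q": joint angles; "joint_velocities": joint speeds; "tau": joint torques, N m; "position": TCP position; "tcp_rot": TCP orientation; "contact_force": force on the tool from outside, world axes, zero at the start; "moment": the same for the moment, N m; "finger_gap": finger opening in m; "grasp_force": force on a finger pad.
Only numpy, scipy, OpenCV 4.12 (cv2) and the standard library are available. Lean on these libraries where they do the work, as an engineer would, in place of code of your own. Each camera call takes 0.05 s, during which the arm holds its last target. There are 200 camera calls.

TASK

The carrom club is about to stamp its prize tokens: slide open, all the way, the display-case lid over the bay that holds the green pocket tray, take every wooden blank out, and lay each one fully home and flat in the die cavity of its own outline. When all of them are in, slide the case shut again so that both lids are fully closed, and leave the orange bowl on the lazy susan undisturbed.

Things in the scene. Friction and masses are not known exactly. Their poses are not given: they have to be found in the camera images.
- case: fixed low display case of pale wood with two clear sliding lids on top, 252 mm (x) by 440 mm (y), rim 57 mm high; origin at the centre of its underside. Two bays side by side along its y: left (+y) and right (-y), bay centres at y = +112 and -112 mm, each 240 mm (x) by 204 mm (y) inside, floor 4 mm above the table, end walls and partition (at y = 0, 20 mm thick) up to 41 mm
- left_lid (a joint): upper sliding lid (clear panel with aluminium edging, red bar) over the left (+y) bay: 0 m shut, grows to 0.214 m as it slides along the case's -y, over the right lid, until it stops with the left bay uncovered. It stays where it is left; about 1 N of friction; at a start it may stand a little ajar, and then overhangs the right bay by as much. Panel top 54 mm above the table, 222 mm along y, from y = -4 to +218 mm of the case when shut
- left_lid_grip (a point): middle of the top of the left lid's red bar, which stands upright on the panel: 60 mm long along the case's x, 12 mm thick along its y, top 82 mm above the table and 28 mm above the panel; axes as the case's
- right_lid (a joint): lower sliding lid (clear panel with aluminium edging, blue bar) over the right (-y) bay: 0 m shut, grows to 0.214 m as it slides along the case's +y, beneath the left lid, until it stops with the right bay uncovered. It stays where it is left; about 1 N of friction; at a start it may stand a little ajar, and then overhangs the left bay by as much. Panel top 48 mm above the table, from y = -218 to +4 mm of the case when shut
- right_lid_grip (a point): middle of the top of the right lid's blue bar, which stands on a lip just beyond the outer (-y) end of its panel (its middle at y = -224.5 mm when shut): 60 mm long along the case's x, 12 mm thick along its y, top 82 mm above the table, 34 mm above the panel; with this lid fully open and the left one shut, the upper panel's edge is 6.5 mm from the bar's middle and the panel's top 28 mm below the bar's top; axes as the case's
- tray: fixed green pocket tray, 204 mm (x) by 200 mm (y), filling one bay of the case (left or right, differs from start to start; the other bay holds carrom men); origin at the centre of its underside, axes as the case's. Four pockets with centres at x = +-50, y = +-49 mm, 96 by 94 mm inside, floors 4 mm above its underside, low walls 6 mm high; each holds at most one blank, any blank in any pocket, roughly squared to the tray
- disc: round wooden blank, 18 mm thick, about 60 g; origin at its middle (9 mm from either face), z normal to its faces, 62 mm in diameter; some starts lack it. Either face may be up
- square: square wooden blank, 18 mm thick, about 60 g; origin at its middle (9 mm from either face), z normal to its faces, 60 by 60 mm, sides along x and y; some starts lack it. Either face may be up
- oblong: rectangular wooden blank, 18 mm thick, about 60 g; origin at its middle (9 mm from either face), z normal to its faces, 50 mm along x, 76 mm along y; some starts lack it. Either face may be up
- hexagon: regular hexagonal wooden blank, 18 mm thick, about 60 g; origin at its middle (9 mm from either face), z normal to its faces, 58 mm across flats, two of its flats facing +-x, corners on +-y (67 mm); some starts lack it. Either face may be up
- die: fixed grey die block, 220 mm (x) by 206 mm (y), 22 mm high, with four open cavities in its top, each with 2 mm of play on every side of its blank and square-edged; origin at the centre of its underside. Cavity centres: round (-50, -49), square (-50, +49), oblong (+50, -49), hexagonal (+50, +49) mm. A seated blank stands 10 mm proud
- disc_cavity (a point): centre of the floor of the round cavity in the die block; the cavity is 8 mm deep (its mouth is at z = +8 mm in this frame), 66 mm across its flat-bottomed opening; z up, x and y along the die block's
- square_cavity (a point): centre of the floor of the square cavity in the die block; the cavity is 8 mm deep (its mouth is at z = +8 mm in this frame), 64 mm across its flat-bottomed opening; z up, x and y along the die block's
- oblong_cavity (a point): centre of the floor of the oblong cavity in the die block; the cavity is 8 mm deep (its mouth is at z = +8 mm in this frame), 54 mm along x and 80 mm along y across its flat-bottomed opening; z up, x and y along the die block's
- hexagon_cavity (a point): centre of the floor of the hexagonal cavity in the die block; the cavity is 8 mm deep (its mouth is at z = +8 mm in this frame), 62 mm between flats, two of which face +-x, across its flat-bottomed opening; z up, x and y along the die block's
- bowl: orange plastic bowl, 110 mm across, 50 mm high, on the pale beech lazy susan (260 mm across, its top 28 mm above the table) at the right-hand side of the board; origin under its centre

How it is judged:
By the outcome, as a careful person would: the job done as asked, in the order asked, and still so for the second after the job is handed in, with the robot touching nothing.
Of disc, square, oblong, hexagon only 3 to 4 are there at a start; the rules pass over those that are not, and their reading is None.
At some moment in a run one of disc, square, oblong, hexagon may be knocked a few centimetres aside while the robot is not near it.
Once in a run the grip may slacken for a moment while it holds something.
It also fails if it takes over 210 s, if anything falls off the work surface, if the arm or the gripper's body presses on something with over 40 N, if the wrist force passes 120 N, or if a joint passes its speed limit or range.

## Working session

There is one attempt and no reset: what is moved stays moved. The work goes in short steps, Python scripts to look and compute and a shell command to move; the robot and the scene stay as the last step left them, time stands still between calls to the robot, and variables do not carry over. Pictures are saved under pics/ and viewed, at most 14 in all, crops included, and the job is handed in when it is done.

```bash
ls; mkdir -p pics; python3 - <<'E'
from bench import *
import cv2
for n in ("top","scene"):
    p,d=grab_frame(n); cv2.imwrite(f"pics/{n}0.png",p)
    print(n,camera_info(n))
print(camera_info("wrist")); print(get_obs())
E
```

```text
pics
top {'camera_matrix': array([[544.44576187,   0.        , 271.92541808],
       [  0.        , 544.44576187, 221.52632254],
       [  0.        ,   0.        ,   1.        ]]), 'rvec': array([ 2.11434871, -2.16852558,  0.1734291 ]), 'tvec': array([-0.12089994,  0.55524308,  1.70317749])}
scene {'camera_matrix': array([[486.98110038,   0.        , 278.22650696],
       [  0.        , 486.98110038, 209.69673834],
       [  0.        ,   0.        ,   1.        ]]), 'rvec': array([ 2.4040788 ,  0.89039012, -0.26600075]), 'tvec': array([-0.32323977, -0.32234406,  1.53131726])}
{'camera_matrix': array([[306.30207581,   0.        , 282.3776772 ],
       [  0.        , 306.30207581, 211.70043391],
       [  0.        ,   0.        ,   1.        ]]), 'hand_eye': array([[ 7.34499751e-04, -9.61339937e-01, -2.75363372e-01,
         7.91498660e-02],
       [ 9.99999478e-01,  9.01568259e-04, -4.80144492e-04,
        -1.98262625e-04],
       [ 7.09840951e-04, -2.75362875e-01,  9.61340097e-01,
        -1.86681082e-01],
       [ 0.00000000e+00,  0.00000000e+00,  0.00000000e+00,
         1.00000000e+00]])}
{'clock': 0.1, 'q': array([ 5.91852094e+01,  1.58425353e+01,  8.62844210e+01, -1.78250025e-03,
        7.79629840e+01, -6.93303887e+00]), 'joint_velocities': array([-0.0127613 , -0.087118  , -0.22921744,  0.01063794,  0.04119049,
        0.02464855]), 'tau': array([ 5.16702366e-04, -4.05457878e+01, -2.37780905e+01,  7.01946951e-02,
        2.99005327e-02, -4.67692053e-05]), 'position': array([0.23254958, 0.52532994, 0.19753048]), 'tcp_rot': array([-1.79910507e+02, -9.12663772e-03,  1.56118614e+02]), 'contact_force': array([0.44892607, 1.05547562, 0.12510007]), 'moment': array([-0.03489321,  0.01585172,  0.00666701]), 'grasp_force': 0.0, 'finger_gap': 0.09383366377832734}
```

View pics/top0.png

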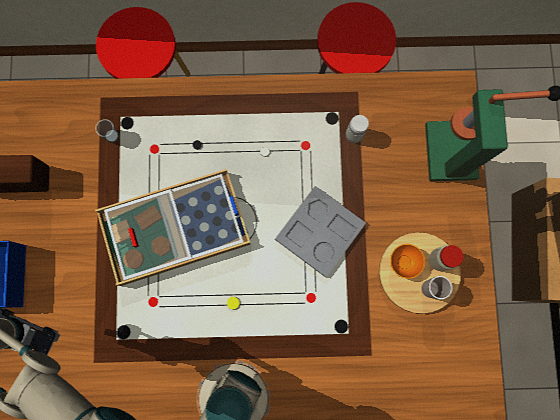

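View pics/scene0.png

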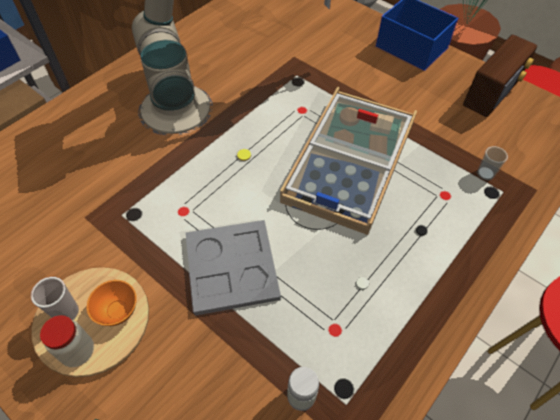

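The top view shows the case with the tray in the left (+y) bay under the red-barred lid (bar near 133,237) and the carrom men under the blue lid. The die is near (321,231) and the bowl near (407,262). The scene view agrees.

```bash
cat > h.py <<'E'
import numpy as np, cv2
from scipy.spatial.transform import Rotation as R
from bench import *
def Twt():
    o=get_obs(); T=np.eye(4); T[:3,:3]=R.from_euler('xyz',o['tcp_rot'],degrees=True).as_matrix(); T[:3,3]=o['position']; return T
def Twc(n,T=None):
    c=camera_info(n)
    if n=='wrist': return (Twt() if T is None else T)@c['hand_eye']
    M=np.eye(4); M[:3,:3]=cv2.Rodrigues(c['rvec'])[0]; M[:3,3]=c['tvec']; return np.linalg.inv(M)
def onplane(n,uv,z,T=None):
    """pixels (N,2) -> world points at height z"""
    W=Twc(n,T); K=camera_info(n)['camera_matrix']
    uv=np.atleast_2d(np.asarray(uv,float)); r=np.c_[uv,np.ones(len(uv))]@np.linalg.inv(K).T@W[:3,:3].T
    return W[:3,3]+r*((z-W[2,3])/r[:,2])[:,None]
def lm(n,name,z,T=None):
    l=landmark_of(n,name)
    if not l: return None,0
    return onplane(n,l[0]['uv'],z,T)[0],l[0]['conf']
def fit2(P,Q):
    """rigid 2D: Q = Rot(yaw) P + t -> yaw deg, t, residuals"""
    P=np.array(P)[:,:2];Q=np.array(Q)[:,:2];p=P.mean(0);q=Q.mean(0);A=P-p;B=Q-q
    a=np.arctan2((A[:,0]*B[:,1]-A[:,1]*B[:,0]).sum(),(A*B).sum())
    M=np.array([[np.cos(a),-np.sin(a)],[np.sin(a),np.cos(a)]]);t=q-M@p
    return np.degrees(a),t,np.linalg.norm(Q-P@M.T-t,axis=1)
def rect(n,name,z,T=None,i=0):
    """min-area rectangle of a region laid on plane z: centre, sizes, angle"""
    r=regions_of(n,name)
    if not r: return None
    c=max(cv2.findContours(r[i]['mask'].astype(np.uint8),cv2.RETR_EXTERNAL,cv2.CHAIN_APPROX_NONE)[0],key=cv2.contourArea)[:,0]
    w=onplane(n,c,z,T)[:,:2]*1000
    (c,s,a)=cv2.minAreaRect(w.astype(np.float32)); return np.array(c),s,a,r[i]['conf']
CAV={'disc':(-.05,-.049),'square':(-.05,.049),'oblong':(.05,-.049),'hexagon':(.05,.049)}
E
python3 - <<'E'
from h import *
np.set_printoptions(precision=4,suppress=True)
for n in('top','scene'):
    grab_frame(n)
    print(n)
    for k,z in(('case',0),('die',0),('tray',.004),('left_lid_grip',.082),('right_lid_grip',.082),('disc_cavity',.014),('square_cavity',.014),('oblong_cavity',.014),('hexagon_cavity',.014),('disc',.017),('square',.017),('oblong',.017),('hexagon',.017),('bowl',.028)):
        print(k,*lm(n,k,z))
    print('case',rect(n,'case',.057)); print('die',rect(n,'die',.022))
E
```

```text
top
case [0.5404 0.1674 0.    ] 0.59
die [ 0.5185 -0.2929  0.    ] 0.89
tray None 0
left_lid_grip [0.5063 0.3073 0.082 ] 0.58
right_lid_grip [ 0.6006 -0.0108  0.082 ] 0.7
disc_cavity [ 0.4552 -0.3031  0.014 ] 0.72
square_cavity [ 0.5162 -0.2173  0.014 ] 0.62
oblong_cavity [ 0.5285 -0.3576  0.014 ] 0.85
hexagon_cavity [ 0.5924 -0.2893  0.014 ] 0.67
disc [0.5424 0.1747 0.017 ] 0.38
square None 0
oblong None 0
hexagon None 0
bowl [ 0.4148 -0.5588  0.028 ] 0.7
case (array([541.8069, 182.682 ]), (262.78021240234375, 442.07037353515625), 16.59249496459961, 0.97)
die (array([ 521.8163, -288.8617]), (205.30104064941406, 221.8900909423828), 51.61778259277344, 0.84)
scene
case [0.5495 0.1744 0.    ] 0.87
die [ 0.5217 -0.2906  0.    ] 0.97
tray None 0
left_lid_grip [0.5031 0.305  0.082 ] 0.55
right_lid_grip [ 0.6021 -0.0157  0.082 ] 0.6
disc_cavity [ 0.4551 -0.3068  0.014 ] 0.8
square_cavity None 0
oblong_cavity [ 0.5296 -0.3595  0.014 ] 0.69
hexagon_cavity [ 0.5819 -0.2963  0.014 ] 0.72
disc None 0
square None 0
oblong [0.5557 0.1703 0.017 ] 0.65
hexagon [0.5518 0.1694 0.017 ] 0.61
bowl [ 0.4099 -0.5575  0.028 ] 0.7
case (array([552.0808, 158.7375]), (255.14508056640625, 462.75848388671875), 15.988080978393555, 0.94)
die None
```

```bash
cat >> h.py <<'E'
def rel(x,y,z,yaw):
    """shift (cm) and turn (deg), tool axes, from the measured pose to a tool-down pose"""
    T=Twt(); s=T[:3,:3].T@(np.array([x,y,z])-T[:3,3])*100
    G=R.from_euler('xyz',[180,0,yaw],degrees=True).as_matrix()
    return s.round(2),R.from_matrix(T[:3,:3].T@G).as_rotvec(degrees=True).round(2)
E
python3 - <<'E'
from h import *
k=list(CAV)
print(fit2([CAV[i] for i in k],[(.4552,-.3031),(.5162,-.2173),(.5285,-.3576),(.5924,-.2893)]))
print(rel(.505,.306,.2,-163.5))
E
```

```text
(np.float64(-39.633023524083875), array([ 0.523075, -0.291825]), array([0.00574999, 0.00490894, 0.00426641, 0.0033475 ]))
(array([-33.79,  -9.08,  -0.17]), array([  0.  ,   0.  , -40.38]))
```

```bash
python3 -m crank '[-1,-33.8,-9.1,-0.2,0,0,-40.4, -1,-33.8,-9.1,-0.2,0,0,-40.4, -1,-33.8,-9.1,-0.2,0,0,-40.4, -1,-33.8,-9.1,-0.2,0,0,-40.4, -1,-33.8,-9.1,-0.2,0,0,-40.4, -1,-33.8,-9.1,-0.2,0,0,-40.4, -1,-33.8,-9.1,-0.2,0,0,-40.4, -1,-33.8,-9.1,-0.2,0,0,-40.4, -1,-33.8,-9.1,-0.2,0,0,-40.4, -1,-33.8,-9.1,-0.2,0,0,-40.4]' 30; python3 - <<'E'
from h import *
np.set_printoptions(precision=4,suppress=True)
T=Twt(); print(T[:3,3],get_obs()['tcp_rot'])
p,d=grab_frame('wrist'); cv2.imwrite('pics/w1.png',p)
print(lm('wrist','left_lid_grip',.082,T), rect('wrist','left_lid_grip',.082,T))
for k in('disc','square','oblong','hexagon','case'): print(k,lm('wrist',k,.017,T))
print(rel(.505,.306,.2,-163.5))
E
```

```text
clock: 2.8
position: [0.5047, 0.3058, 0.2001]
tcp_rot: [180.0, -0.1, -163.5]
contact_force: [-0.4, 0.1, 0.5]
finger_gap: 0.0939
grasp_force: 0.0
[0.5047 0.3058 0.2001] [ 179.952    -0.0532 -163.5429]
(array([0.5124, 0.3042, 0.082 ]), 0.97) None
disc (None, 0)
square (None, 0)
oblong (None, 0)
hexagon (None, 0)
case (array([0.5341, 0.19  , 0.017 ]), 0.95)
(array([-0.04, -0.06,  0.05]), array([0.01, 0.02, 0.09]))
```

View pics/w1.png

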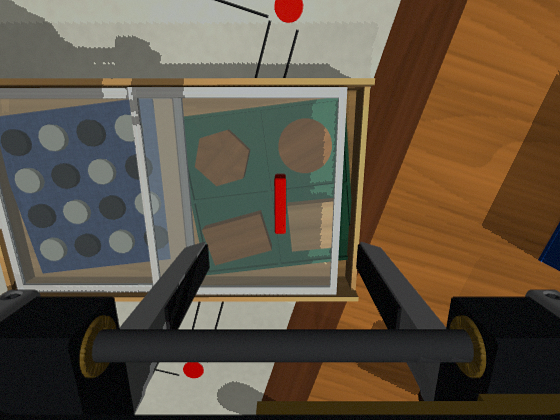

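```bash
python3 - <<'E'
from h import *
np.set_printoptions(precision=4,suppress=True)
p=cv2.imread('pics/w1.png'); h=cv2.cvtColor(p,cv2.COLOR_BGR2HSV)
m=(((h[...,0]<8)|(h[...,0]>172))&(h[...,1]>180)&(h[...,2]>70)).astype(np.uint8); m[:140]=0;m[260:]=0;m[:,:240]=0;m[:,320:]=0
q=np.argwhere(m)[:,::-1]; print(q.min(0),q.max(0))
w=onplane('wrist',q,.082); print(cv2.minAreaRect((w[:,:2]*1000).astype(np.float32)))
m2=m&(h[...,2]>150); q=np.argwhere(m2)[:,::-1]; print(q.min(0),q.max(0)); w=onplane('wrist',q,.082); print(cv2.minAreaRect((w[:,:2]*1000).astype(np.float32)))
for t in [(.5124,.3042)]: print(rel(*t,.079,-163.5))
# case edges: rim corners
print(onplane('wrist',[(0,80),(372,80),(358,298),(0,303)],.057))
E
```

```text
[274 178] [285 233]
((507.3100891113281, 303.2509460449219), (58.65501403808594, 11.120752334594727), 16.769920349121094)
[275 179] [285 233]
((507.656005859375, 303.86383056640625), (57.63878631591797, 10.146767616271973), 16.769920349121094)
(array([-0.7 , -0.44, 12.15]), array([0.01, 0.02, 0.09]))
[[0.4687 0.0004 0.057 ]
 [0.3624 0.3563 0.057 ]
 [0.5975 0.4294 0.057 ]
 [0.7297 0.0113 0.057 ]]
```

The wrist view shows the red bar at (274-285, 178-233), which comes to 59 × 11 mm on the 82 mm plane, as expected. A hexagon and disc lie in the upper pockets, an oblong and square in the lower ones. Both lids stand ajar. I'll grip the bar now.

```bash
python3 -m crank '[0,-0.2,-0.3,4,0,0,0, 0,-0.2,-0.3,8,0,0,0, 0,-0.2,-0.3,10,0,0,0, 0,-0.2,-0.3,11.5,0,0,0, 0,-0.2,-0.3,12.1,0,0,0, 0,-0.2,-0.3,12.1,0,0,0, 1,-0.2,-0.3,12.1,0,0,0, 1,-0.2,-0.3,12.1,0,0,0, 1,-0.2,-0.3,12.1,0,0,0, 1,-0.2,-0.3,12.1,0,0,0]' 25; python3 -m crank '[1,0,-2,0,0,0,0, 1,0,-4,0,0,0,0, 1,0,-6,0,0,0,0, 1,0,-8,0,0,0,0, 1,0,-10,0,0,0,0, 1,0,-12,0,0,0,0, 1,0,-14,0,0,0,0, 1,0,-16,0,0,0,0, 1,0,-17,0,0,0,0, 1,0,-17,0,0,0,0]'
```

```text
clock: 4.2
position: [0.5082, 0.3036, 0.08]
tcp_rot: [180.0, 0.1, -163.5]
contact_force: [-0.5, -0.1, -0.0]
finger_gap: 0.0186
grasp_force: 0.0
clock: 5.2
position: [0.5566, 0.1396, 0.0794]
tcp_rot: [-180.0, 0.0, -163.6]
contact_force: [0.5, 0.8, -0.5]
finger_gap: 0.0006
grasp_force: 0.0
```

```bash
python3 - <<'E'
from h import *
p,d=grab_frame('wrist'); q,d=grab_frame('top'); cv2.imwrite('pics/w2.png',np.vstack([cv2.resize(p,(400,300)),cv2.resize(q[150:300,80:280],(400,300))]))
E
```

```text
(no output)
```

View pics/w2.png

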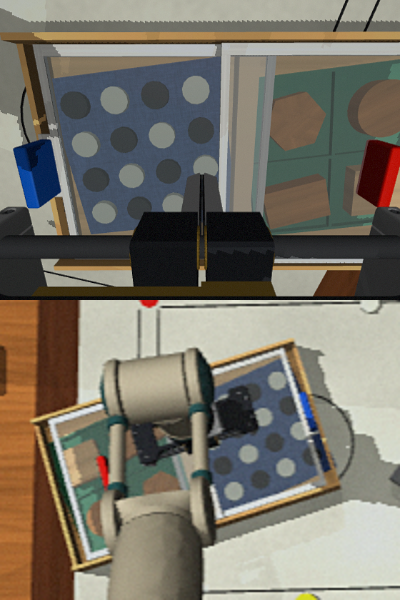

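The fingers closed on nothing. The red bar is still at its old place, at right in the wrist crop. I'll check its true position with depth.

```bash
python3 - <<'E'
from h import *
np.set_printoptions(precision=4,suppress=True)
for n in('wrist','top','scene'):
    p,d=grab_frame(n); h=cv2.cvtColor(p,cv2.COLOR_BGR2HSV)
    W=Twc(n);K=camera_info(n)['camera_matrix']
    for nm,m in(('red',((h[...,0]<8)|(h[...,0]>172))&(h[...,1]>180)&(h[...,2]>60)),('blue',(abs(h[...,0].astype(int)-112)<10)&(h[...,1]>200)&(h[...,2]>60))):
        v,u=np.nonzero(m&(d>0)); c=np.c_[(u-K[0,2])/K[0,0],(v-K[1,2])/K[1,1],np.ones(len(u))]*d[v,u][:,None]
        w=c@W[:3,:3].T+W[:3,3]
        s=(w[:,0]>.4)&(w[:,0]<.65)&(w[:,1]>-.05)&(w[:,1]<.4)&(w[:,2]>.02); w=w[s]
        if len(w)>5: print(n,nm,len(w),'z pct',np.percentile(w[:,2],[2,25,50,75,98])); t=w[w[:,2]>np.percentile(w[:,2],90)-.004]; print('  ',cv2.minAreaRect((t[:,:2]*1000).astype(np.float32)))
E
```

```text
wrist red 1698 z pct [0.0622 0.0812 0.0818 0.0822 0.0832]
   ((518.5855102539062, 258.5673828125), (59.313209533691406, 105.4036865234375), 14.896690368652344)
wrist blue 3731 z pct [0.0506 0.0622 0.0751 0.0819 0.0832]
   ((588.7433471679688, 24.925765991210938), (59.053348541259766, 95.2666244506836), 17.7996883392334)
top red 52 z pct [0.0721 0.0779 0.0798 0.0831 0.0887]
   ((512.9370727539062, 304.8408203125), (47.6395378112793, 10.026348114013672), 13.548401832580566)
top blue 45 z pct [0.0745 0.0802 0.0815 0.0847 0.0872]
   ((601.740966796875, -14.415092468261719), (54.515445709228516, 5.983338832855225), 17.30337905883789)
scene red 36 z pct [0.0586 0.0686 0.0744 0.0797 0.0834]
   ((528.4482421875, 303.0414123535156), (15.76126480102539, 8.658984184265137), 13.535567283630371)
```

```bash
python3 - <<'E'
from h import *
np.set_printoptions(precision=4,suppress=True)
p,d=grab_frame('wrist'); h=cv2.cvtColor(p,cv2.COLOR_BGR2HSV)
K=camera_info('wrist')['camera_matrix'];H=camera_info('wrist')['hand_eye']
def tool(u,v): return (np.array([(u-K[0,2])/K[0,0],(v-K[1,2])/K[1,1],1])*d[v,u])@H[:3,:3].T+H[:3,3]
for v in range(225,300,6): print(v,p[v,284],d[v,284],tool(284,v))
m=((h[...,0]<8)|(h[...,0]>172))&(h[...,1]>180)&(h[...,2]>60); m[:,:450]=0
v,u=np.nonzero(m&(d>0)); w=np.array([Twt()[:3,:3]@tool(a,b)+Twt()[:3,3] for a,b in zip(u,v)]); w=w[w[:,2]>.079]
print(cv2.minAreaRect((w[:,:2]*1000).astype(np.float32)))
print(get_obs())
E
```

```text
225 [129 137 130] 0.2287248 [0.0071 0.0002 0.0305]
231 [129 136 130] 0.22931612 [0.0026 0.0002 0.0298]
237 [129 137 131] 0.23255894 [-0.0028  0.0003  0.0316]
243 [136 143 137] 0.2345632 [-0.008   0.0003  0.0323]
249 [0 0 0] 0.18333934 [ 0.0077  0.     -0.0165]
255 [6 5 4] 0.17466204 [ 0.0078 -0.     -0.0255]
261 [0 1 0] 0.1669479 [ 0.0078 -0.0001 -0.0336]
267 [7 0 8] 0.16080835 [ 0.0074 -0.0001 -0.04  ]
273 [15 11 13] 0.15372391 [ 0.0077 -0.0001 -0.0473]
279 [11  1  6] 0.1487604 [ 0.0072 -0.0001 -0.0526]
285 [4 6 3] 0.14271045 [ 0.0075 -0.0002 -0.0589]
291 [4 2 4] 0.13782495 [ 0.0074 -0.0002 -0.064 ]
297 [7 5 4] 0.13286257 [ 0.0075 -0.0002 -0.0691]Traceback (most recent call last):
  File "<stdin>", line 8, in <module>
  File "h.py", line 5, in Twt
    o=get_obs(); T=np.eye(4); T[:3,:3]=R.from_euler('xyz',o['tcp_rot'],degrees=True).as_matrix(); T[:3,3]=o['position']; return T
ValueError: time passes only in moves, steps and waits
```

```bash
python3 - <<'E'
from h import *
np.set_printoptions(precision=3,suppress=True,linewidth=160)
p,d=grab_frame('wrist'); cv2.imwrite('pics/w3.png',cv2.resize(p[200:350,180:390],None,fx=3.5,fy=3.5))
K=camera_info('wrist')['camera_matrix'];H=camera_info('wrist')['hand_eye']
for v in range(228,262,3):
    print(v,[round(float(((np.array([(u-K[0,2])/K[0,0],(v-K[1,2])/K[1,1],1])*d[v,u])@H[:3,:3].T+H[:3,3])[2]),3) for u in range(262,306,4)])
E
```

```text
228 [0.031, 0.032, 0.031, 0.031, 0.032, 0.031, 0.031, 0.031, 0.03, 0.032, 0.031]
231 [0.031, 0.03, 0.032, 0.032, 0.032, 0.031, 0.031, 0.032, 0.031, 0.033, 0.03]
234 [0.031, 0.031, 0.032, 0.029, 0.031, 0.03, 0.032, 0.032, 0.032, 0.031, 0.032]
237 [0.031, 0.031, 0.031, 0.032, 0.03, 0.032, 0.031, 0.03, 0.031, 0.032, 0.031]
240 [0.031, 0.03, 0.031, 0.032, 0.031, 0.03, 0.031, 0.031, 0.031, 0.032, 0.031]
243 [0.031, 0.031, 0.031, -0.011, -0.012, 0.031, -0.01, -0.01, 0.033, 0.031, 0.032]
246 [0.031, -0.016, -0.015, -0.016, -0.015, -0.011, -0.015, -0.014, -0.016, -0.015, 0.033]
249 [-0.017, -0.019, -0.019, -0.019, -0.02, -0.017, -0.02, -0.02, -0.02, -0.019, -0.02]
252 [-0.024, -0.024, -0.024, -0.024, -0.023, -0.02, -0.024, -0.024, -0.026, -0.024, -0.024]
255 [-0.028, -0.028, -0.028, -0.028, -0.028, -0.025, -0.028, -0.028, -0.028, -0.028, -0.028]
258 [-0.033, -0.032, -0.032, -0.032, -0.032, -0.029, -0.032, -0.032, -0.032, -0.032, -0.031]
261 [-0.037, -0.037, -0.036, -0.036, -0.037, -0.032, -0.037, -0.036, -0.036, -0.036, -0.036]
```

View pics/w3.png

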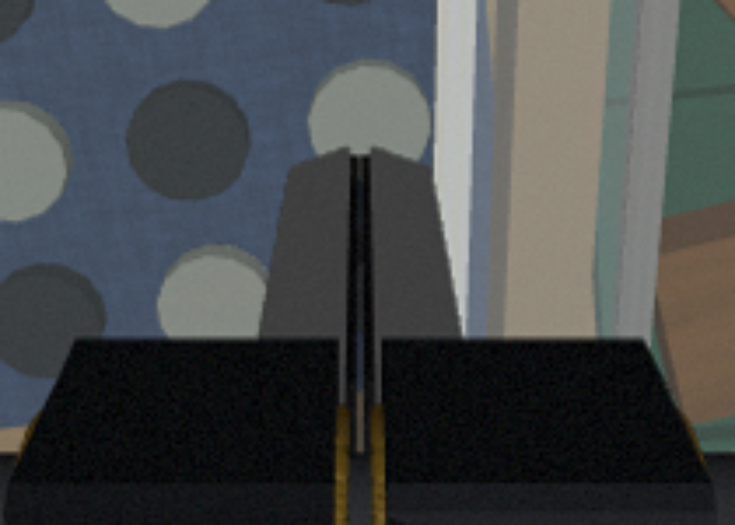

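The depth image shows the fingertips ending about 11 mm behind the reported TCP, not 19 mm ahead of it. The lid panel measured with the same camera comes out at the right height. That explains the miss: the tips were at 90 mm, above the 82 mm bar. From here on I take tip height as TCP z + 0.011 m, and I'll regrip 30 mm lower.

```bash
python3 -m crank '[0,0,5,-1,0,0,0, 0,0,10,-1,0,0,0, 0,0,15,-1,0,0,0, 0,0,17,-1,0,0,0, 0,0,17,0,0,0,0, 0,0,17,1.5,0,0,0, 0,0,17,2.5,0,0,0, 0,0,17,3,0,0,0, 1,0,17,3,0,0,0, 1,0,17,3,0,0,0]' 25; python3 -m crank '[1,0,0,0,0,0,0, 1,0,0,0,0,0,0, 1,0,0,0,0,0,0, 1,0,0,0,0,0,0, 1,0,-1,0,0,0,0, 1,0,-2,0,0,0,0, 1,0,-3,0,0,0,0, 1,0,-4,0,0,0,0, 1,0,-5,0,0,0,0, 1,0,-5,0,0,0,0]'
```

```text
clock: 6.55
position: [0.5083, 0.303, 0.0494]
tcp_rot: [180.0, 0.0, -163.5]
contact_force: [-0.4, 0.4, -0.3]
finger_gap: 0.0342
grasp_force: 0.0
clock: 7.55
position: [0.523, 0.2533, 0.0497]
tcp_rot: [-179.9, 0.0, -163.5]
contact_force: [-0.2, -2.1, 5.9]
finger_gap: 0.0117
grasp_force: 25.0
```

```bash
python3 -m crank '[1,0,-1.5,0,0,0,0, 1,0,-3,0,0,0,0, 1,0,-4.5,0,0,0,0, 1,0,-6,0,0,0,0, 1,0,-7.5,0,0,0,0, 1,0,-9,0,0,0,0, 1,0,-10.5,0,0,0,0, 1,0,-12,0,0,0,0, 1,0,-13,0,0,0,0, 1,0,-13,0,0,0,0]'; python3 -m crank '[1,0,-0.2,0,0,0,0, 1,0,-0.4,0,0,0,0, 1,0,-0.6,0,0,0,0, 1,0,-0.8,0,0,0,0, 1,0,-1,0,0,0,0, 1,0,-1.2,0,0,0,0, 1,0,-1.4,0,0,0,0, 1,0,-1.5,0,0,0,0, 1,0,-1.5,0,0,0,0, 1,0,-1.5,0,0,0,0]'
```

```text
clock: 8.55
position: [0.5601, 0.1282, 0.0497]
tcp_rot: [-179.9, 0.1, -163.6]
contact_force: [0.6, -0.4, 4.7]
finger_gap: 0.0115
grasp_force: 25.0
clock: 9.55
position: [0.5617, 0.1225, 0.0497]
tcp_rot: [179.3, 0.1, -163.7]
contact_force: [-3.3, 18.6, 6.5]
finger_gap: 0.0118
grasp_force: 25.1
```

```bash
python3 -m crank '[1,0,0.9,0,0,0,0, 0,0,0.9,0,0,0,0, 0,0,0.9,0,0,0,0, 0,0,0.9,0,0,0,0, -1,0,0.9,-5,0,0,0, -1,0,0.9,-10,0,0,0, -1,0,0.9,-15,0,0,0, -1,0,0.9,-20,0,0,0, -1,0,0.9,-20,0,0,0, -1,0,0.9,-20,0,0,0]'; python3 - <<'E'
from h import *
np.set_printoptions(precision=4,suppress=True)
T=Twt(); print(T[:3,3])
p,d=grab_frame('wrist'); cv2.imwrite('pics/w4.png',p)
np.save('d4.npy',d);np.save('T4.npy',T)
for k in('left_lid_grip','right_lid_grip'): print(k,lm('wrist',k,.082,T))
for k in('disc','square','oblong','hexagon'): print(k,lm('wrist',k,.017,T))
print('case',lm('wrist','case',0,T),rect('wrist','case',.057,T))
E
```

```text
clock: 10.55
position: [0.5612, 0.1245, 0.2502]
tcp_rot: [-180.0, 0.1, -163.5]
contact_force: [-0.4, -0.6, -0.6]
finger_gap: 0.0807
grasp_force: 0.0
[0.5612 0.1245 0.2502]
left_lid_grip (array([0.5636, 0.1222, 0.082 ]), 0.87)
right_lid_grip (array([ 0.6022, -0.0104,  0.082 ]), 0.92)
disc (array([0.4414, 0.3142, 0.017 ]), 0.68)
square (array([0.5341, 0.3516, 0.017 ]), 0.55)
oblong (array([0.5799, 0.2675, 0.017 ]), 0.86)
hexagon (array([0.4827, 0.2259, 0.017 ]), 0.83)
case (array([0.5434, 0.1841, 0.    ]), 0.95) (array([543.2704, 181.7159]), (253.8460235595703, 441.73956298828125), 16.564603805541992, 0.6)
```

View pics/w4.png

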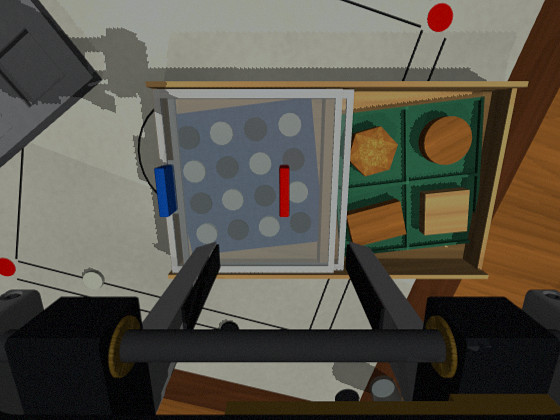

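The wrist view shows the left bay open. It holds the hexagon at (373,152), disc at (447,140), oblong at (377,222) and square at (446,212). The blue bar near (165,190) looks to be inside its shut position, so I'll check both lids in case coordinates.

```bash
cat >> h.py <<'E'
CASE=(np.array([.5433,.182]),16.56)
def tocase(w,C=None):
    c,a=C or CASE; a=np.radians(a); return (np.asarray(w)[...,:2]-c)@np.array([[np.cos(a),-np.sin(a)],[np.sin(a),np.cos(a)]])
def fromcase(p,C=None):
    c,a=C or CASE; a=np.radians(a); return np.asarray(p)@np.array([[np.cos(a),np.sin(a)],[-np.sin(a),np.cos(a)]])+c
def cloud(n,d,T=None):
    W=Twc(n,T);K=camera_info(n)['camera_matrix'];v,u=np.mgrid[:420,:560]
    c=np.dstack([(u-K[0,2])/K[0,0],(v-K[1,2])/K[1,1],np.ones(u.shape)])*d[...,None]
    w=c@W[:3,:3].T+W[:3,3]; w[d<=0]=np.nan; return w
E
python3 - <<'E'
from h import *
np.set_printoptions(precision=4,suppress=True,linewidth=150)
p=cv2.imread('pics/w4.png');d=np.load('d4.npy');T=np.load('T4.npy');w=cloud('wrist',d,T)
h=cv2.cvtColor(p,cv2.COLOR_BGR2HSV); cc=tocase(w)
for nm,m in(('red',((h[...,0]<8)|(h[...,0]>172))&(h[...,1]>180)),('blue',(abs(h[...,0].astype(int)-112)<10)&(h[...,1]>180))):
    q=cc[m&(w[...,2]>.078)&(w[...,2]<.09)]; print(nm,len(q),q.min(0),q.max(0))
# profile along case y at x=-0.07 and 0.06
for x0 in(-.07,.03):
  for y in np.arange(-.24,.06,.006):
    s=(abs(cc[...,0]-x0)<.01)&(abs(cc[...,1]-y)<.002)
    print(f"{y*1000:.0f}:{np.nanmedian(w[...,2][s])*1000:.0f}" if s.any() else f"{y*1000:.0f}:-",end=' ')
  print()
# case rim: points z in .053-.06 of wood colour
E
```

```text
red 449 [-0.0303 -0.0653] [ 0.0289 -0.0546]
blue 508 [-0.0302 -0.2109] [ 0.0288 -0.1986]
-240:1 -234:2 -228:- -222:- -216:- -210:55 -204:54 -198:54 -192:54 -186:55 -180:54 -174:54 -168:54 -162:54 -156:54 -150:54 -144:54 -138:54 -132:54 -126:54 -120:54 -114:54 -108:54 -102:54 -96:54 -90:54 -84:54 -78:54 -72:54 -66:54 -60:54 -54:54 -48:54 -42:54 -36:54 -30:54 -24:54 -18:54 -12:54 -6:54 0:55 6:55 12:48 18:49 24:48 30:19 36:10 42:10 48:25 54:25 
-240:- -234:- -228:- -222:- -216:- -210:82 -204:81 -198:56 -192:54 -186:54 -180:54 -174:54 -168:54 -162:54 -156:54 -150:54 -144:54 -138:54 -132:54 -126:54 -120:54 -114:54 -108:54 -102:54 -96:54 -90:54 -84:54 -78:54 -72:54 -66:55 -60:82 -54:55 -48:54 -42:54 -36:54 -30:54 -24:54 -18:54 -12:54 -6:54 0:54 6:55 12:48 18:49 24:49 30:9 36:8 42:8 48:8 54:9
```

```bash
python3 - <<'E'
from h import *
np.set_printoptions(precision=4,suppress=True,linewidth=150)
p=cv2.imread('pics/w4.png');d=np.load('d4.npy');T=np.load('T4.npy');w=cloud('wrist',d,T);cc=tocase(w)
s=(w[...,2]>.055)&(w[...,2]<.0595)&(abs(cc[...,0])>.118)&(abs(cc[...,0])<.13)
for sg in(1,-1):
    q=cc[s&(cc[...,0]*sg>0)]; print(sg,len(q),np.percentile(q[:,1],[0,1,5,95,99,100]),np.percentile(abs(q[:,0]),[1,50,99]))
for x0 in(-.1,.1):
  for y in np.arange(.19,.24,.004):
    t=(abs(cc[...,0]-x0)<.01)&(abs(cc[...,1]-y)<.002); print(f"{y*1000:.0f}:{np.nanmedian(w[...,2][t])*1000:.0f}" if t.any() else '-',end=' ')
  print()
b=fromcase([0,-.2048]); print(b,rel(*b,.15,-163.44))
E
```

```text
1 1155 [-0.2193 -0.2159 -0.1461  0.204   0.2171  0.222 ] [0.1192 0.1223 0.1258]
-1 2276 [-0.2191 -0.2145 -0.1968  0.1988  0.2164  0.2219] [0.1203 0.1234 0.1261]
190:8 194:8 198:12 202:14 206:5 210:4 214:23 218:41 222:41 - - - - 
190:4 194:4 198:4 202:4 206:4 210:4 214:23 218:41 222:40 - - - - 
[ 0.6017 -0.0143] (array([ -0.  , -14.54,   9.84]), array([ 0.02, -0.08, -0.04]))
```

```bash
python3 -m crank '[0,0,-5,5,0,0,0, 0,0,-10,10,0,0,0, 0,0,-14.5,13,0,0,0, 0,0,-14.6,17,0,0,0, 0,0,-14.6,19,0,0,0, 0,0,-14.6,20.1,0,0,0, 0,0,-14.6,20.1,0,0,0, 1,0,-14.6,20.1,0,0,0, 1,0,-14.6,20.1,0,0,0, 1,0,-14.6,20.1,0,0,0]' 25; python3 -m crank '[1,0,0,0,0,0,0, 1,0,0,0,0,0,0, 1,0,0,0,0,0,0, 1,0,-0.3,0,0,0,0, 1,0,-0.6,0,0,0,0, 1,0,-1,0,0,0,0, 1,0,-1.4,0,0,0,0, 1,0,-1.8,0,0,0,0, 1,0,-2.2,0,0,0,0, 1,0,-2.5,0,0,0,0]'
```

```text
clock: 12.0
position: [0.6024, -0.0144, 0.0488]
tcp_rot: [-180.0, 0.0, -163.4]
contact_force: [0.5, 0.7, 0.6]
finger_gap: 0.0261
grasp_force: 0.0
clock: 13.0
position: [0.6071, -0.0314, 0.0483]
tcp_rot: [179.1, -0.0, -163.7]
contact_force: [-3.8, 22.7, 8.3]
finger_gap: 0.0116
grasp_force: 25.1
```

```bash
python3 -m crank '[1,0,0.7,0,0,0,0, 0,0,0.7,0,0,0,0, 0,0,0.7,0,0,0,0, 0,0,0.7,-2,0,0,0, 0,0,0.7,-4.5,0,0,0, 0,0,5,-4.5,0,0,0, 0,0,10,-4.5,0,0,0, 0,0,15,-4.5,0,0,0, 0,0,17.1,-4.5,0,0,0, 0,0,17.1,-4.5,0,0,0]'; python3 -m crank '[0,0,0,2,0,0,0, 0,0,0,3.5,0,0,0, 0,0,0,4.5,0,0,0, 1,0,0,4.5,0,0,0, 1,0,0,4.5,0,0,0, 1,0,0,4.5,0,0,0, 1,0,0,4.5,0,0,0, 1,0,0,4.5,0,0,0, 1,0,-0.3,4.5,0,0,0, 1,0,-0.6,4.5,0,0,0]';  python3 -m crank '[1,0,-0.2,0,0,0,0, 1,0,-0.4,0,0,0,0, 1,0,-0.6,0,0,0,0, 1,0,-0.8,0,0,0,0, 1,0,-1.0,0,0,0,0, 1,0,-1,0,0,0,0, 1,0,-1,0,0,0,0, 1,0,-1,0,0,0,0, 1,0,-1,0,0,0,0, 1,0,-1,0,0,0,0]'
```

```text
clock: 14.0
position: [0.5598, 0.127, 0.0931]
tcp_rot: [180.0, -0.0, -163.3]
contact_force: [-0.4, 0.6, 0.1]
finger_gap: 0.047
grasp_force: 0.0
clock: 15.0
position: [0.5616, 0.1224, 0.0484]
tcp_rot: [179.6, 0.0, -163.6]
contact_force: [-4.0, 14.0, 1.2]
finger_gap: 0.0118
grasp_force: 25.0
clock: 16.0
position: [0.5614, 0.1225, 0.0482]
tcp_rot: [178.7, 0.0, -163.8]
contact_force: [-6.5, 32.4, 1.3]
finger_gap: 0.0121
grasp_force: 25.1
```

```bash
python3 -m crank '[1,0,1.1,0,0,0,0, 0,0,1.1,0,0,0,0, 0,0,1.1,0,0,0,0, -0.6,0,1.1,-3,0,0,0, -0.6,0,1.1,-7,0,0,0, -0.6,0,5,-10,0,0,0, -0.6,0,9,-13,0,0,0, -0.6,0,13,-16,0,0,0, -0.6,0,18.4,-17,0,0,0, -0.6,0,18.4,-17,0,0,0]' 20; cat >> h.py <<'E'
def blanks(d,T,n='wrist',lo=.021,hi=.032,zt=.026,box=(-.12,.12,.0,.22)):
    """top faces found by height in the open bay -> world (mm) centre, sizes, angle"""
    w=cloud(n,d,T); c=tocase(w)
    m=((w[...,2]>lo)&(w[...,2]<hi)&(c[...,0]>box[0])&(c[...,0]<box[1])&(c[...,1]>box[2])&(c[...,1]<box[3])).astype(np.uint8)
    m=cv2.morphologyEx(m,cv2.MORPH_OPEN,np.ones((5,5),np.uint8)); out=[]
    for k in cv2.findContours(m,cv2.RETR_EXTERNAL,cv2.CHAIN_APPROX_NONE)[0]:
        if cv2.contourArea(k)<400: continue
        P=(onplane(n,k[:,0],zt,T)[:,:2]*1000).astype(np.float32); r=cv2.minAreaRect(P); out.append((r,cv2.contourArea(P)))
    return out,m
E
python3 - <<'E'
from h import *
np.set_printoptions(precision=2,suppress=True,linewidth=150)
T=Twt(); p,d=grab_frame('wrist'); print(T[:3,3])
o,m=blanks(d,T)
for (c,s,a),A in o: print(np.array(c),tocase(np.array(c)/1000)*1000,np.array(s),a,A, 'ratio',A/s[0]/s[1])
p[m>0,1]=255; cv2.imwrite('pics/w5.png',p)
E
```

```text
clock: 17.0
position: [0.513, 0.2899, 0.2206]
tcp_rot: [179.9, 0.3, -163.3]
contact_force: [0.4, -0.6, -0.4]
finger_gap: 0.0747
grasp_force: 0.0
[0.51 0.29 0.22]
[578.14 266.56] [57.5  71.12] [51.38 76.44] 32.4588737487793 3716.623841407243 ratio 0.9462500137022262
[534.09 353.44] [ 40.04 166.96] [61.25 60.22] 22.424346923828125 3457.658407650888 ratio 0.9374521626381443
[485.01 225.2 ] [-43.55  58.03] [57.82 63.3 ] 32.646324157714844 2773.893203831045 ratio 0.7578732536482498
[443.74 313.67] [-57.91 154.59] [59.16 60.96] 16.764551162719727 2868.097884345334 ratio 0.7952896511408938
```

View pics/w5.png

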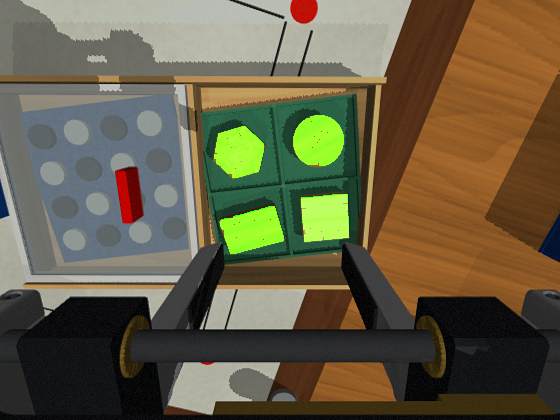

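The overlay finds all four top faces at sensible sizes: hexagon (238,152), disc (318,140), oblong (251,230), square (325,218). I'll take the oblong first.

```bash
python3 -c "
from h import *
print(rel(.5781,.2666,.09,122.46))"
```

```text
(array([-5.59, -3.92, 12.96]), array([ 0.11,  0.12, 74.23]))
```

```bash
python3 -m crank '[-0.5,-5.6,-3.9,2,0,0,74.2, -0.5,-5.6,-3.9,4,0,0,74.2, -0.5,-5.6,-3.9,6,0,0,74.2, -0.5,-5.6,-3.9,8,0,0,74.2, -0.5,-5.6,-3.9,10,0,0,74.2, -0.5,-5.6,-3.9,11,0,0,74.2, -0.5,-5.6,-3.9,12,0,0,74.2, -0.5,-5.6,-3.9,13,0,0,74.2, -0.5,-5.6,-3.9,13,0,0,74.2, -0.5,-5.6,-3.9,13,0,0,74.2]' 20; python3 -c "
from h import *
T=Twt(); p,d=grab_frame('wrist'); o,m=blanks(d,T)
for (c,s,a),A in o: print(np.array(c).round(1),np.array(s).round(1),round(a,1))
print(rel(.5781,.2666,.007,122.46))"
```

```text
clock: 18.05
position: [0.5778, 0.2619, 0.0869]
tcp_rot: [-179.8, 0.0, 122.2]
contact_force: [0.4, 0.2, -0.1]
finger_gap: 0.0703
grasp_force: 0.0
[608.2 212.2] [97.1  6.3] 16.7
[579.  267.1] [50.  75.9] 32.4
[485.9 225.4] [67.4 58. ] 62.6
[534.9 353.9] [60. 60.] 22.5
[444.9 314.2] [61.8 61.6] 24.3
(array([0.36, 0.25, 8.04]), array([-0.11,  0.04, -0.13]))
```

```bash
python3 -m crank '[-0.5,0.4,0.3,3,0,0,0, -0.5,0.4,0.3,6,0,0,0, -0.5,0.4,0.3,7.4,0,0,0, -0.5,0.4,0.3,8,0,0,0, -0.5,0.4,0.3,8,0,0,0, 1,0.4,0.3,8,0,0,0, 1,0.4,0.3,8,0,0,0, 1,0.4,0.3,8,0,0,0, 1,0.4,0.3,8,0,0,0, 1,0.4,0.3,8,0,0,0]' 30;  python3 -m crank '[1,0,0,0,0,0,0, 1,0,0,0,0,0,0, 1,0,0,-2,0,0,0, 1,0,0,-5,0,0,0, 1,0,0,-8,0,0,0, 1,0,0,-11,0,0,0, 1,0,0,-14,0,0,0, 1,0,0,-14,0,0,0, 1,0,0,-14,0,0,0, 1,0,0,-14,0,0,0]'; python3 -c "
from h import *
print(rel(.52,-.29,.2,51.6))"
```

```text
clock: 19.1
position: [0.5787, 0.27, 0.0094]
tcp_rot: [179.9, 0.0, 122.3]
contact_force: [-0.8, -0.5, 4.7]
finger_gap: 0.0494
grasp_force: 30.0
clock: 20.1
position: [0.5768, 0.2693, 0.1464]
tcp_rot: [-179.8, -0.1, 122.3]
contact_force: [0.1, 1.0, -0.6]
finger_gap: 0.0496
grasp_force: 30.0
(array([-44.22, -34.73,  -5.29]), array([-1.900e-01,  7.000e-02,  7.072e+01]))
```

```bash
python3 -m crank '[1,-3,-2.5,-1,0,0,5, 1,-7,-5.5,-2,0,0,12, 1,-11,-8.5,-3,0,0,19, 1,-15,-11.6,-4,0,0,26, 1,-19,-14.8,-5,0,0,33, 1,-23,-18,-5.3,0,0,40, 1,-27,-21.1,-5.3,0,0,47, 1,-31,-24.3,-5.3,0,0,54, 1,-35,-27.5,-5.3,0,0,61, 1,-39,-30.6,-5.3,0,0,67]'; python3 -m crank '[1,-2.5,5.5,0,0,0,2, 1,-2.5,5.5,0,0,0,4, 1,-2.5,5.5,0,0,0,4, 1,-2.5,5.5,0,0,0,4, 1,-2.5,5.5,0,0,0,4, 1,-2.5,5.5,0,0,0,4, 1,-2.5,5.5,0,0,0,4, 1,-2.5,5.5,0,0,0,4, 1,-2.5,5.5,0,0,0,4, 1,-2.5,5.5,0,0,0,4]'; python3 - <<'E'
from h import *
np.set_printoptions(precision=4,suppress=True)
T=Twt(); p,d=grab_frame('wrist'); cv2.imwrite('pics/w6.png',p); np.save('d6.npy',d); np.save('T6.npy',T); print(T[:3,3],get_obs()['tcp_rot'])
for k in CAV: print(k,lm('wrist',k+'_cavity',.014,T))
print(rect('wrist','die',.022,T))
E
```

```text
clock: 21.1
position: [0.5276, -0.2143, 0.1993]
tcp_rot: [-179.8, 0.0, 55.1]
contact_force: [1.0, 0.3, -0.9]
finger_gap: 0.0493
grasp_force: 30.0
clock: 22.1
position: [0.5601, -0.2646, 0.2014]
tcp_rot: [180.0, -0.0, 51.3]
contact_force: [-0.3, -0.3, -0.7]
finger_gap: 0.0497
grasp_force: 30.0
[ 0.5601 -0.2646  0.2014] [179.992   -0.0048  51.3253]
disc (None, 0)
square (array([ 0.5135, -0.2227,  0.014 ]), 0.7)
oblong (None, 0)
hexagon (array([ 0.5922, -0.2839,  0.014 ]), 0.73)
(array([ 522.4625, -291.3089]), (206.42196655273438, 221.12075805664062), 51.394405364990234, 0.89)
```

View pics/w6.png

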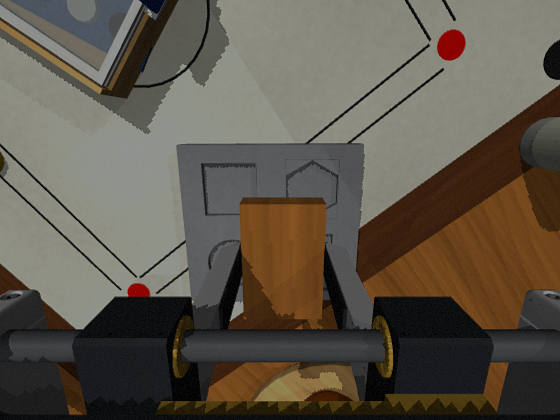

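The held oblong hides the lower cavities. The die outline fits 206 × 221 mm at a yaw of about -38.6°. I'll shift along the tool's -x and measure the cavity mouths from depth.

```bash
cat >> h.py <<'E'
def cavs(d,T,c0=(.5225,-.2913),a=-38.6):
    """holes in the die's top plane -> mouth centres"""
    w=cloud('wrist',d,T); c=tocase(w,(np.array(c0),a)); ins=(abs(c[...,0])<.105)&(abs(c[...,1])<.098)
    m=(ins&(w[...,2]<.0185)).astype(np.uint8); m=cv2.morphologyEx(m,cv2.MORPH_OPEN,np.ones((3,3),np.uint8)); out=[]
    for k in cv2.findContours(m,cv2.RETR_EXTERNAL,cv2.CHAIN_APPROX_NONE)[0]:
        if cv2.contourArea(k)<600: continue
        P=(onplane('wrist',k[:,0],.022,T)[:,:2]*1000).astype(np.float32); out.append(cv2.minAreaRect(P))
    return out,m
E
python3 -m crank '[1,-7,1,-2,0,0,0, 1,-7,1,-2,0,0,0, 1,-7,1,-2,0,0,0, 1,-7,1,-2,0,0,0, 1,-7,1,-2,0,0,0, 1,-7,1,-2,0,0,0, 1,-7,1,-2,0,0,0, 1,-7,1,-2,0,0,0, 1,-7,1,-2,0,0,0, 1,-7,1,-2,0,0,0]'; python3 - <<'E'
from h import *
np.set_printoptions(precision=4,suppress=True)
T=Twt(); p,d=grab_frame('wrist'); o,m=cavs(d,T)
for c,s,a in o: print(np.array(c),tocase(np.array(c)/1000,(np.array([.5225,-.2913]),-38.6)),np.array(s),a)
print(rect('wrist','die',.022,T),d[60:200,250:300].mean())
for k in CAV: print(k,lm('wrist',k+'_cavity',.014,T))
p[m>0,2]=255; cv2.imwrite('pics/w7.png',p)
E
```

```text
clock: 23.4
position: [0.5242, -0.3254, 0.2212]
tcp_rot: [-180.0, -0.0, 51.3]
contact_force: [-0.1, 0.1, -0.9]
finger_gap: 0.0495
grasp_force: 30.0
[ 449.8093 -295.1582] [-0.0544 -0.0484] [63.6289 54.1648] 37.18336868286133
[ 547.4443 -340.001 ] [ 0.0499 -0.0225] [24.7302 52.8175] 51.3777961730957
[ 513.0783 -223.0905] [-0.0499  0.0474] [62.3377 63.1266] 51.38176727294922
[ 590.8119 -284.6151] [0.0492 0.0478] [68.1696 61.2078] 51.380455017089844
(array([ 521.2832, -292.1176]), (207.5841522216797, 222.6074981689453), 51.903350830078125, 0.84) 0.37207112
disc (array([ 0.4513, -0.3015,  0.014 ]), 0.72)
square (array([ 0.5126, -0.2215,  0.014 ]), 0.55)
oblong (array([ 0.533 , -0.3613,  0.014 ]), 0.66)
hexagon (array([ 0.5921, -0.2875,  0.014 ]), 0.82)
```

View pics/w7.png

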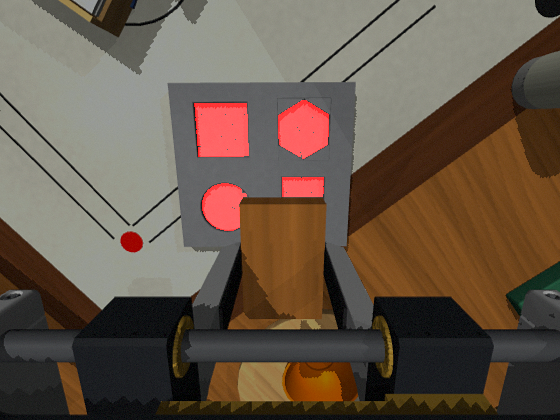

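```bash
python3 - <<'E'
from h import *
p=cv2.imread('pics/w7.png').astype(int); print([ (r,int(p[r,255:315,2].mean())) for r in range(192,214)])
T,d=Twt(),None
p2,d=grab_frame('wrist'); H=camera_info('wrist')['hand_eye']
w=cloud('wrist',d,np.eye(4))
for r in range(194,216,2): print(r,np.median(w[r,260:310],axis=0).round(4))
for r in(230,): print([ (c,w[r,c].round(3).tolist()) for c in list(range(236,246,2))+list(range(320,332,2))])
E
```

```text
[(192, 179), (193, 184), (194, 184), (195, 184), (196, 185), (197, 84), (198, 76), (199, 75), (200, 75), (201, 75), (202, 75), (203, 72), (204, 109), (205, 127), (206, 128), (207, 128), (208, 128), (209, 128), (210, 128), (211, 128), (212, 127), (213, 128)]
194 [-0.0081  0.0041  0.2059]
196 [-0.0109  0.0041  0.206 ]
198 [ 0.0363  0.0026 -0.0025]
200 [ 0.0364  0.0025 -0.0077]
202 [ 0.0363  0.0025 -0.0122]
204 [ 0.0362  0.0025 -0.0168]
206 [nan nan nan]
208 [ 0.0339  0.0025 -0.017 ]
210 [ 0.0327  0.0025 -0.0168]
212 [ 0.0314  0.0025 -0.0167]
214 [ 0.0303  0.0025 -0.0168]
[(236, [-0.055, -0.06, 0.198]), (238, [-0.056, -0.058, 0.2]), (240, [0.021, -0.024, -0.017]), (242, [0.02, -0.022, -0.017]), (244, [0.021, -0.021, -0.018]), (320, [0.02, 0.023, -0.017]), (322, [0.02, 0.025, -0.016]), (324, [0.021, 0.026, -0.017]), (326, [-0.056, 0.059, 0.199]), (328, [-0.056, 0.062, 0.2]), (330, [-0.056, 0.065, 0.2])]
```

```bash
python3 -c "
from h import *
print(rel(.5307,-.3593,.03,51.38))"
```

```text
(array([-2.21,  2.62, 19.12]), array([ 0.  , -0.  , -0.06]))
```

```bash
python3 -m crank '[1,-2.2,2.6,4,0,0,0, 1,-2.2,2.6,8,0,0,0, 1,-2.2,2.6,12,0,0,0, 1,-2.2,2.6,15,0,0,0, 1,-2.2,2.6,17,0,0,0, 1,-2.2,2.6,18.5,0,0,0, 1,-2.2,2.6,19.1,0,0,0, 1,-2.2,2.6,19.1,0,0,0, 1,-2.2,2.6,19.1,0,0,0, 1,-2.2,2.6,19.1,0,0,0]'; python3 -m crank '[1,0,0,0.3,0,0,0, 1,0,0,0.6,0,0,0, 1,0,0,0.9,0,0,0, 1,0,0,1.2,0,0,0, 1,0,0,1.4,0,0,0, 1,0,0,1.5,0,0,0, 1,0,0,1.5,0,0,0, 1,0,0,1.5,0,0,0, 1,0,0,1.5,0,0,0, 1,0,0,1.5,0,0,0]'
```

```text
clock: 24.75
position: [0.5314, -0.3596, 0.0315]
tcp_rot: [179.9, -0.0, 51.3]
contact_force: [-0.0, -0.1, -0.6]
finger_gap: 0.0496
grasp_force: 30.0
clock: 25.75
position: [0.5305, -0.3589, 0.0155]
tcp_rot: [-180.0, -0.0, 51.3]
contact_force: [-1.8, 1.2, 3.1]
finger_gap: 0.0496
grasp_force: 30.0
```

```bash
python3 -m crank '[-0.4,0,0,0,0,0,0, -0.4,0,0,0,0,0,0, -0.4,0,0,0,0,0,0, -0.4,0,0,-2,0,0,0, -0.4,0,0,-6,0,0,0, -0.4,0,0,-11,0,0,0, -0.4,0,0,-16,0,0,0, -0.4,0,0,-21,0,0,0, -0.4,0,0,-21,0,0,0, -0.4,0,0,-21,0,0,0]'; python3 - <<'E'
from h import *
np.set_printoptions(precision=4,suppress=True)
T=Twt(); p,d=grab_frame('wrist'); o,m=cavs(d,T)
D=(np.array([.5217,-.2919]),-38.62)
for c,s,a in o: print('cav',np.array(c),tocase(np.array(c)/1000,D),np.array(s),a)
w=cloud('wrist',d,T);c=tocase(w,D); s=(abs(c[...,0]-.05)<.015)&(abs(c[...,1]+.049)<.025); print('oblong top z',np.nanpercentile(w[...,2][s],[2,50,98]))
s=((w[...,2]>.027)&(w[...,2]<.04)&(abs(c[...,0])<.11)&(abs(c[...,1])<.1)).astype(np.uint8); k=max(cv2.findContours(s,0,1)[0],key=cv2.contourArea)
print(cv2.minAreaRect((onplane('wrist',k[:,0],.032,T)[:,:2]*1000).astype(np.float32)))
print(get_obs()['tcp_rot'],rel(.4859,.2254,.2,122.6))
E
```

```text
clock: 26.75
position: [0.5311, -0.3594, 0.2265]
tcp_rot: [179.8, 0.0, 51.3]
contact_force: [-0.4, 0.2, -0.1]
finger_gap: 0.066
grasp_force: 0.0
cav [ 452.7865 -299.1612] [-0.0493 -0.0487] [63.9145 62.4455] 48.61061096191406
cav [ 513.4102 -222.7449] [-0.0496  0.0489] [62.2142 63.0183] 51.383670806884766
cav [ 591.3192 -284.4366] [0.0497 0.0493] [67.9614 61.2764] 51.35468292236328
oblong top z [0.0311 0.358  0.3646]
((530.7412109375, -360.8812561035156), (75.10565185546875, 50.01011657714844), 51.306121826171875)
[-179.9403   -0.004    51.3195] (array([ 42.83, -39.96,   2.49]), array([ -0.05,  -0.04, -71.28]))
```

```bash
python3 -m crank '[-0.6,43,-40,0,0,0,-71.3, -0.6,43,-40,0,0,0,-71.3, -0.6,43,-40,0,0,0,-71.3, -0.6,43,-40,0,0,0,-71.3, -0.6,43,-40,0,0,0,-71.3, -0.6,43,-40,0,0,0,-71.3, -0.6,43,-40,0,0,0,-71.3, -0.6,43,-40,0,0,0,-71.3, -0.6,43,-40,0,0,0,-71.3, -0.6,43,-40,0,0,0,-71.3]'; python3 -c "
from h import *
print(rel(.4859,.2254,.09,122.6))"
```

```text
clock: 27.8
position: [0.4916, 0.1413, 0.2227]
tcp_rot: [-179.8, -0.1, 122.7]
contact_force: [1.3, 0.0, -0.6]
finger_gap: 0.0752
grasp_force: 0.0
(array([ 7.37,  4.11, 13.27]), array([-0.25, -0.11,  0.05]))
```

```bash
python3 -m crank '[-0.6,4,2,0,0,0,0, -0.6,7,4,3,0,0,0, -0.6,7,4,6,0,0,0, -0.6,7,4,9,0,0,0, -0.6,7,4,12,0,0,0, -0.6,7,4,13.3,0,0,0, -0.6,7,4,13.3,0,0,0, -0.6,7,4,13.3,0,0,0, -0.6,7,4,13.3,0,0,0, -0.6,7,4,13.3,0,0,0]'; cat > look.py <<'E'
from h import *
import sys
np.set_printoptions(precision=2,suppress=True)
T=Twt(); p,d=grab_frame('wrist'); o,m=blanks(d,T); y=get_obs()['tcp_rot'][2]; print('yaw',y)
for (c,s,a),A in o:
    if max(s)<90 and min(s)>45:
        c=np.array(c)/1000; print(c*1000,np.array(s),'ang',round(a,1),'ratio',round(A/s[0]/s[1],3),'-> rel',*rel(*c,.007,y))
E
python3 look.py
```

```text
clock: 28.8
position: [0.4902, 0.2203, 0.0931]
tcp_rot: [179.9, 0.0, 122.6]
contact_force: [0.3, -0.1, -0.4]
finger_gap: 0.0749
grasp_force: 0.0
yaw 122.61061742713629
[485.45 225.36] [57.77 64.51] ang 31.7 ratio 0.764 -> rel [ 0.69 -0.14  8.61] [0.1  0.02 0.  ]
[534.14 353.66] [61.8  59.95] ang 22.4 ratio 0.964 -> rel [ 8.87 10.88  8.63] [0.1  0.02 0.  ]
[444.61 314.23] [61.23 61.55] ang 65.3 ratio 0.773 -> rel [10.37  1.21  8.61] [0.1  0.02 0.  ]
```

```bash
python3 -m crank '[-0.6,0.7,-0.1,4,0,0,0, -0.6,0.7,-0.1,7,0,0,0, -0.6,0.7,-0.1,8.2,0,0,0, -0.6,0.7,-0.1,8.6,0,0,0, -0.6,0.7,-0.1,8.6,0,0,0, 1,0.7,-0.1,8.6,0,0,0, 1,0.7,-0.1,8.6,0,0,0, 1,0.7,-0.1,8.6,0,0,0, 1,0.7,-0.1,8.6,0,0,0, 1,0.7,-0.1,8.6,0,0,0]' 30;  python3 -m crank '[1,0,0,0,0,0,0, 1,0,0,0,0,0,0, 1,0,0,-2,0,0,0, 1,0,0,-6,0,0,0, 1,0,0,-10,0,0,0, 1,0,0,-14,0,0,0, 1,-4,-1.5,-17,0,0,5, 1,-8,-3,-19,0,0,11, 1,-12.5,-4.7,-19,0,0,18, 1,-17,-6.5,-19,0,0,25]'; python3 -m crank '[1,-4,-1.5,0,0,0,7, 1,-8,-3,0,0,0,14, 1,-12,-4.5,0,0,0,21, 1,-16,-6,0,0,0,28, 1,-20,-7.5,0,0,0,35, 1,-24,-9,0,0,0,42, 1,-27,-10,0,0,0,46, 1,-27,-10,0,0,0,46, 1,-27,-10,0,0,0,46, 1,-27,-10,0,0,0,46]'; python3 -c "
from h import *
print(rel(.5913,-.2846,.2,51.38))"
```

```text
clock: 29.85
position: [0.4858, 0.2257, 0.0074]
tcp_rot: [179.9, 0.0, 122.6]
contact_force: [-0.1, 0.3, 5.2]
finger_gap: 0.0578
grasp_force: 30.0
clock: 30.85
position: [0.5224, 0.0459, 0.1974]
tcp_rot: [179.9, 0.0, 97.4]
contact_force: [1.1, -0.2, -1.0]
finger_gap: 0.0579
grasp_force: 30.0
clock: 31.85
position: [0.4584, -0.2325, 0.1961]
tcp_rot: [-180.0, -0.0, 51.7]
contact_force: [0.2, 0.3, -0.8]
finger_gap: 0.0577
grasp_force: 30.0
(array([ 4.15, 13.65, -0.4 ]), array([-0.05, -0.04,  0.3 ]))
```

```bash
python3 -m crank '[1,2,5,0,0,0,0.3, 1,4.1,9,0,0,0,0.3, 1,4.1,13.6,0,0,0,0.3, 1,4.1,13.6,4,0,0,0.3, 1,4.1,13.6,8,0,0,0.3, 1,4.1,13.6,12,0,0,0.3, 1,4.1,13.6,13,0,0,0.3, 1,4.1,13.6,13,0,0,0.3, 1,4.1,13.6,13,0,0,0.3, 1,4.1,13.6,13,0,0,0.3]'; cat > held.py <<'E'
from h import *
import sys
np.set_printoptions(precision=4,suppress=True)
T=Twt(); p,d=grab_frame('wrist'); w=cloud('wrist',d,np.eye(4))
m=(w[...,2]>-.024)&(w[...,2]<-.010)&(abs(w[...,1])<.045)&(w[...,0]>.002)&(w[...,0]<.06)
q=w[m]; top=q[abs(q[:,2]-np.median(q[:,2]))<.003]
print('top z',np.median(top[:,2]),'x max',np.percentile(top[:,0],[99,99.8]),'at y',np.median(top[top[:,0]>np.percentile(top[:,0],99.5),1]),'y range x>9mm',np.percentile(top[top[:,0]>.009,1],[.5,99.5]))
print(T[:3,3],rel(*[float(a) for a in sys.argv[1:3]],.016,51.38))
E
python3 held.py .5913 -.2846
```

```text
clock: 32.85
position: [0.5924, -0.2865, 0.069]
tcp_rot: [179.7, -0.0, 51.4]
contact_force: [0.1, 0.0, -0.0]
finger_gap: 0.0576
grasp_force: 30.0
top z -0.01880783379050477 x max [0.0319 0.0334] at y 0.0015972138764510405 y range x>9mm [-0.0368  0.0395]
[ 0.5924 -0.2865  0.069 ] (array([ 0.1 , -0.22,  5.29]), array([ 0.26, -0.04, -0.04]))
```

```bash
python3 -m crank '[1,0.1,-0.3,2,0,0,0, 1,0.1,-0.3,3.5,0,0,0, 1,0.1,-0.3,3.8,0,0,0, 1,0.1,-0.3,4.2,0,0,0, 1,0.1,-0.3,4.6,0,0,0, 1,0.1,-0.3,5,0,0,0, 1,0.1,-0.3,5.3,0,0,0, 1,0.1,-0.3,5.4,0,0,0, 1,0.1,-0.3,5.4,0,0,0, 1,0.1,-0.3,5.4,0,0,0]'
```

```text
clock: 33.9
position: [0.5894, -0.2836, 0.0149]
tcp_rot: [179.9, -0.0, 51.3]
contact_force: [-2.3, 1.7, 10.9]
finger_gap: 0.0576
grasp_force: 35.1
```

```bash
python3 -m crank '[-0.4,0,0,0,0,0,0, -0.4,0,0,0,0,0,0, -0.4,0,0,0,0,0,0, -0.4,0,0,-2,0,0,0, -0.4,0,0,-6,0,0,0, -0.4,0,0,-11,0,0,0, -0.4,0,0,-16,0,0,0, -0.4,0,0,-21,0,0,0, -0.4,0,0,-21,0,0,0, -0.4,0,0,-21,0,0,0]'; cat > seat.py <<'E'
from h import *
np.set_printoptions(precision=4,suppress=True)
T=Twt(); p,d=grab_frame('wrist'); D=(np.array([.5219,-.2919]),-38.62)
w=cloud('wrist',d,T);c=tocase(w,D); s=((w[...,2]>.027)&(w[...,2]<.045)&(abs(c[...,0])<.11)&(abs(c[...,1])<.1)).astype(np.uint8); s=cv2.morphologyEx(s,cv2.MORPH_OPEN,np.ones((3,3),np.uint8))
for k in cv2.findContours(s,0,1)[0]:
    if cv2.contourArea(k)<300: continue
    f=np.zeros_like(s); cv2.drawContours(f,[k],-1,1,-1); f=cv2.erode(f,np.ones((7,7)))>0
    P=w[f]; A=np.c_[tocase(P,D),np.ones(len(P))]; g=np.linalg.lstsq(A,P[:,2],rcond=None)[0]
    r=cv2.minAreaRect((onplane('wrist',k[:,0],.032,T)[:,:2]*1000).astype(np.float32))
    print(tocase(np.array(r[0])/1000,D),np.array(r[1]),round(r[2],1),'z',np.median(P[:,2]),'tilt deg',np.degrees(g[:2]))
E
python3 seat.py
python3 -m crank '[-0.6,46,-44,0,0,0,-61, -0.6,46,-44,0,0,0,-61, -0.6,46,-44,0,0,0,-61, -0.6,46,-44,0,0,0,-61, -0.6,46,-44,0,0,0,-61, -0.6,46,-44,0,0,0,-61, -0.6,46,-44,0,0,0,-61, -0.6,46,-44,0,0,0,-61, -0.6,46,-44,0,0,0,-61, -0.6,46,-44,0,0,0,-61]'; python3 -c "
from h import *
print(rel(.5342,.3537,.09,112.4))"
```

```text
clock: 34.9
position: [0.5895, -0.2836, 0.2241]
tcp_rot: [179.8, -0.0, 51.3]
contact_force: [-0.0, -0.3, -0.5]
finger_gap: 0.0657
grasp_force: 0.0
 ** On entry to DLASCL parameter number  4 had an illegal value
 ** On entry to DLASCL parameter number  4 had an illegal value
clock: 35.95
position: [0.5431, 0.2164, 0.2197]
tcp_rot: [-179.7, -0.0, 112.3]
contact_force: [0.5, 0.5, -0.5]
finger_gap: 0.0749
grasp_force: 0.0
(array([13.03,  4.45, 12.96]), array([-0.26, -0.03, -0.08]))Traceback (most recent call last):
  File "seat.py", line 8, in <module>
    P=w[f]; A=np.c_[tocase(P,D),np.ones(len(P))]; g=np.linalg.lstsq(A,P[:,2],rcond=None)[0]
                                                    ~~~~~~~~~~~~~~~^^^^^^^^^^^^^^^^^^^^^
    x, resids, rank, s = _umath_linalg.lstsq(a, b, rcond,
                         ~~~~~~~~~~~~~~~~~~~^^^^^^^^^^^^^
                                             signature=signature)
                                             ^^^^^^^^^^^^^^^^^^^^
    raise LinAlgError("SVD did not converge in Linear Least Squares")
numpy.linalg.LinAlgError: SVD did not converge in Linear Least Squares
```

```bash
sed -i 's/P=w\[f\];/P=w[f]; P=P[np.isfinite(P[:,2])];/' seat.py; python3 -m crank '[-0.6,5,2,0,0,0,0, -0.6,9,3.5,0,0,0,0, -0.6,13,4.4,2,0,0,0, -0.6,13,4.4,6,0,0,0, -0.6,13,4.4,10,0,0,0, -0.6,13,4.4,12.9,0,0,0, -0.6,13,4.4,12.9,0,0,0, -0.6,13,4.4,12.9,0,0,0, -0.6,13,4.4,12.9,0,0,0, -0.6,13,4.4,12.9,0,0,0]'; python3 look.py
```

```text
clock: 36.95
position: [0.5375, 0.3522, 0.0952]
tcp_rot: [179.8, -0.0, 112.3]
contact_force: [0.4, 0.0, -0.6]
finger_gap: 0.0753
grasp_force: 0.0
yaw 112.30239542248127
[445.24 314.61] [63.52 61.39] ang 47.9 ratio 0.777 -> rel [ 0.02 -9.97  8.78] [ 0.19 -0.02 -0.  ]
[534.88 354.3 ] [59.97 60.  ] ang 22.3 ratio 0.979 -> rel [ 0.29 -0.18  8.81] [ 0.19 -0.02 -0.  ]
```

```bash
python3 -m crank '[-0.6,0.3,-0.2,4,0,0,0, -0.6,0.3,-0.2,7,0,0,0, -0.6,0.3,-0.2,8.4,0,0,0, -0.6,0.3,-0.2,8.8,0,0,0, -0.6,0.3,-0.2,8.8,0,0,0, 1,0.3,-0.2,8.8,0,0,0, 1,0.3,-0.2,8.8,0,0,0, 1,0.3,-0.2,8.8,0,0,0, 1,0.3,-0.2,8.8,0,0,0, 1,0.3,-0.2,8.8,0,0,0]' 30;  python3 -m crank '[1,0,0,0,0,0,0, 1,0,0,0,0,0,0, 1,0,0,-1,0,0,0, 1,0,0,-3,0,0,0, 1,0,0,-6,0,0,0, 1,0,0,-10,0,0,0, 1,0,0,-14,0,0,0, 1,0,0,-17,0,0,0, 1,0,0,-19,0,0,0, 1,0,0,-19,0,0,0]'; python3 -m crank '[1,-3,-1.4,0,0,0,3, 1,-7,-3.2,0,0,0,8, 1,-11,-5,0,0,0,13, 1,-15,-6.8,0,0,0,18, 1,-19,-8.6,0,0,0,23, 1,-23,-10.4,0,0,0,28, 1,-27,-12.2,0,0,0,33, 1,-31,-14,0,0,0,38, 1,-35,-15.8,0,0,0,43, 1,-39,-17.6,0,0,0,48]'; python3 -c "
from h import *
print(rel(.5134,-.2226,.07,51.38))"
```

```text
clock: 38.0
position: [0.5343, 0.3543, 0.0068]
tcp_rot: [179.8, -0.0, 112.3]
contact_force: [0.5, 0.1, 5.7]
finger_gap: 0.0596
grasp_force: 30.0
clock: 39.0
position: [0.5347, 0.3547, 0.1991]
tcp_rot: [179.6, -0.0, 112.3]
contact_force: [1.0, 0.2, -1.6]
finger_gap: 0.0594
grasp_force: 30.0
clock: 40.0
position: [0.5171, -0.0752, 0.1937]
tcp_rot: [-179.8, 0.0, 64.1]
contact_force: [0.6, 0.2, -1.5]
finger_gap: 0.0597
grasp_force: 30.0
(array([-13.41,   6.14,  12.36]), array([-0.15,  0.04, 12.74]))
```

```bash
python3 -m crank '[1,-4,2,0,0,0,5, 1,-8,4,0,0,0,10, 1,-12,6,0,0,0,12.7, 1,-13.4,6.1,3,0,0,12.7, 1,-13.4,6.1,7,0,0,12.7, 1,-13.4,6.1,11,0,0,12.7, 1,-13.4,6.1,12.4,0,0,12.7, 1,-13.4,6.1,12.4,0,0,12.7, 1,-13.4,6.1,12.4,0,0,12.7, 1,-13.4,6.1,12.4,0,0,12.7]'; python3 held.py .5134 -.2226
```

```text
clock: 41.0
position: [0.5162, -0.2214, 0.0722]
tcp_rot: [179.9, -0.0, 51.6]
contact_force: [0.6, 1.0, -0.3]
finger_gap: 0.0599
grasp_force: 30.0
top z -0.01949306895558768 x max [0.0305 0.0307] at y 0.003301183809055115 y range x>9mm [-0.0372  0.0399]
[ 0.5162 -0.2214  0.0722] (array([-0.28, -0.17,  5.65]), array([ 0.14, -0.02,  0.25]))
```

```bash
python3 -m crank '[1,-0.3,-0.3,2,0,0,0.2, 1,-0.3,-0.3,3.8,0,0,0.2, 1,-0.3,-0.3,4.2,0,0,0.2, 1,-0.3,-0.3,4.6,0,0,0.2, 1,-0.3,-0.3,5,0,0,0.2, 1,-0.3,-0.3,5.4,0,0,0.2, 1,-0.3,-0.3,5.7,0,0,0.2, 1,-0.3,-0.3,5.8,0,0,0.2, 1,-0.3,-0.3,5.8,0,0,0.2, 1,-0.3,-0.3,5.8,0,0,0.2]'
```

```text
clock: 42.05
position: [0.5117, -0.2217, 0.0148]
tcp_rot: [179.9, -0.0, 51.4]
contact_force: [-1.3, 0.5, 8.7]
finger_gap: 0.0595
grasp_force: 34.6
```

```bash
python3 -m crank '[-0.4,0,0,0,0,0,0, -0.4,0,0,0,0,0,0, -0.4,0,0,0,0,0,0, -0.4,0,0,-2,0,0,0, -0.4,0,0,-6,0,0,0, -0.4,0,0,-11,0,0,0, -0.4,0,0,-16,0,0,0, -0.4,0,0,-21,0,0,0, -0.4,0,0,-21,0,0,0, -0.4,0,0,-21,0,0,0]'; python3 seat.py
python3 -m crank '[-0.6,37.7,-38.6,0,0,0,-61, -0.6,37.7,-38.6,0,0,0,-61, -0.6,37.7,-38.6,0,0,0,-61, -0.6,37.7,-38.6,0,0,0,-61, -0.6,37.7,-38.6,0,0,0,-61, -0.6,37.7,-38.6,0,0,0,-61, -0.6,37.7,-38.6,0,0,0,-61, -0.6,37.7,-38.6,0,0,0,-61, -0.6,37.7,-38.6,0,0,0,-61, -0.6,37.7,-38.6,0,0,0,-61]'; python3 -c "
from h import *
print(rel(.445,.3145,.09,112.4))"; python3 look.py
```

```text
clock: 43.05
position: [0.5119, -0.2219, 0.2248]
tcp_rot: [179.8, -0.0, 51.4]
contact_force: [-0.8, -0.7, -0.9]
finger_gap: 0.0659
grasp_force: 0.0
[ 0.0497 -0.0352] [52.1038 50.9756] 51.4 z 0.03233623233190866 tilt deg [-0.1573  0.1204]
[-0.0503  0.0492] [59.1825 59.9782] 51.4 z 0.03226291160736197 tilt deg [ 0.1261 -0.0242]
[0.0487 0.0491] [64.3936 58.9966] 51.6 z 0.032279670260077 tilt deg [-0.035   0.1063]
clock: 44.1
position: [0.4476, 0.2761, 0.2209]
tcp_rot: [-179.8, 0.0, 112.4]
contact_force: [1.3, 0.1, 0.6]
finger_gap: 0.0751
grasp_force: 0.0
(array([ 3.66,  1.28, 13.09]), array([-0.24,  0.02,  0.03]))
yaw 112.69887755167393
[445.02 314.18] [60.69 60.08] ang 22.5 ratio 0.791 -> rel [ 2.63  1.09 21.39] [-0.12 -0.47  0.  ]
```

```bash
python3 -m crank '[-0.6,3.6,1.2,3,0,0,0, -0.6,3.6,1.2,7,0,0,0, -0.6,3.6,1.2,11,0,0,0, -0.6,3.6,1.2,13,0,0,0, -0.6,3.6,1.2,13,0,0,0, -0.6,3.6,1.2,13,0,0,0, -0.6,3.6,1.2,13,0,0,0, -0.6,3.6,1.2,13,0,0,0, -0.6,3.6,1.2,13,0,0,0, -0.6,3.6,1.2,13,0,0,0]'; python3 look.py
```

```text
clock: 45.15
position: [0.4473, 0.3127, 0.0941]
tcp_rot: [179.9, -0.0, 112.4]
contact_force: [0.6, -0.1, 0.7]
finger_gap: 0.0751
grasp_force: 0.0
yaw 112.41337232165141
[444.39 313.93] [61.07 61.66] ang 22.4 ratio 0.782 -> rel [ 0.22 -0.21  8.69] [ 0.07 -0.01 -0.  ]
```

```bash
python3 -m crank '[-0.6,0.2,-0.2,4,0,0,0, -0.6,0.2,-0.2,7,0,0,0, -0.6,0.2,-0.2,8.3,0,0,0, -0.6,0.2,-0.2,8.7,0,0,0, -0.6,0.2,-0.2,8.7,0,0,0, 1,0.2,-0.2,8.7,0,0,0, 1,0.2,-0.2,8.7,0,0,0, 1,0.2,-0.2,8.7,0,0,0, 1,0.2,-0.2,8.7,0,0,0, 1,0.2,-0.2,8.7,0,0,0]' 30;  python3 -m crank '[1,0,0,0,0,0,0, 1,0,0,0,0,0,0, 1,0,0,-1,0,0,0, 1,0,0,-3,0,0,0, 1,0,0,-6,0,0,0, 1,0,0,-10,0,0,0, 1,0,0,-14,0,0,0, 1,0,0,-17,0,0,0, 1,0,0,-19,0,0,0, 1,0,0,-19,0,0,0]'; python3 -m crank '[1,-3,-1.2,0,0,0,3, 1,-7,-2.8,0,0,0,8, 1,-11,-4.4,0,0,0,13, 1,-15,-6,0,0,0,18, 1,-19,-7.6,0,0,0,23, 1,-23,-9.2,0,0,0,28, 1,-27,-10.8,0,0,0,33, 1,-31,-12.4,0,0,0,38, 1,-35,-14,0,0,0,43, 1,-39,-15.5,0,0,0,48]'; python3 -c "
from h import *
print(rel(.4525,-.299,.07,51.38))"
```

```text
clock: 46.2
position: [0.445, 0.3141, 0.0074]
tcp_rot: [179.9, -0.0, 112.4]
contact_force: [-0.4, -0.6, 5.9]
finger_gap: 0.0613
grasp_force: 30.0
clock: 47.2
position: [0.4458, 0.3145, 0.1997]
tcp_rot: [179.6, -0.0, 112.4]
contact_force: [0.8, -0.3, -1.0]
finger_gap: 0.0615
grasp_force: 30.0
clock: 48.2
position: [0.4482, -0.1073, 0.1948]
tcp_rot: [-179.8, -0.0, 64.2]
contact_force: [1.3, 0.1, -0.6]
finger_gap: 0.0616
grasp_force: 30.0
(array([-17.07,   8.76,  12.46]), array([-0.15,  0.02, 12.82]))
```

```bash
python3 -m crank '[1,-4,2,0,0,0,5, 1,-8,4,0,0,0,10, 1,-12,6.2,0,0,0,12.8, 1,-16,8.2,0,0,0,12.8, 1,-17.1,8.7,3,0,0,12.8, 1,-17.1,8.7,7,0,0,12.8, 1,-17.1,8.7,11,0,0,12.8, 1,-17.1,8.7,12.5,0,0,12.8, 1,-17.1,8.7,12.5,0,0,12.8, 1,-17.1,8.7,12.5,0,0,12.8]'; python3 held.py .4525 -.299
```

```text
clock: 49.2
position: [0.454, -0.2975, 0.0707]
tcp_rot: [-179.9, -0.0, 51.6]
contact_force: [0.5, -0.7, 0.3]
finger_gap: 0.0611
grasp_force: 30.0
top z -0.018848466828403576 x max [0.0315 0.0322] at y 0.0016028713190492203 y range x>9mm [-0.0386  0.0412]
[ 0.454  -0.2975  0.0707] (array([-0.21, -0.12,  5.56]), array([ 0.04, -0.  ,  0.24]))
```

```bash
python3 -m crank '[1,-0.25,-0.2,2,0,0,0, 1,-0.25,-0.2,3.8,0,0,0, 1,-0.25,-0.2,4.2,0,0,0, 1,-0.25,-0.2,4.6,0,0,0, 1,-0.25,-0.2,5,0,0,0, 1,-0.25,-0.2,5.3,0,0,0, 1,-0.25,-0.2,5.6,0,0,0, 1,-0.25,-0.2,5.7,0,0,0, 1,-0.25,-0.2,5.7,0,0,0, 1,-0.25,-0.2,5.7,0,0,0]'
```

```text
clock: 50.25
position: [0.4515, -0.2988, 0.0149]
tcp_rot: [179.9, -0.0, 51.6]
contact_force: [-1.2, 1.7, 4.7]
finger_gap: 0.0613
grasp_force: 33.3
```

```bash
python3 -m crank '[-0.4,0,0,0,0,0,0, -0.4,0,0,0,0,0,0, -0.4,0,0,0,0,0,0, -0.4,0,0,-2,0,0,0, -0.4,0,0,-6,0,0,0, -0.4,0,0,-11,0,0,0, -0.4,0,0,-16,0,0,0, -0.4,0,0,-21,0,0,0, -0.4,-8,0,-23,0,0,0, -0.4,-8,0,-23,0,0,0]'; python3 seat.py; python3 -c "
from h import *
p,d=grab_frame('wrist'); cv2.imwrite('pics/w8.png',p)
print(rel(.5615,.1224,.15,16.56))"
```

```text
clock: 51.25
position: [0.4015, -0.3631, 0.2469]
tcp_rot: [179.7, 0.1, 51.7]
contact_force: [0.4, 1.1, -1.0]
finger_gap: 0.0659
grasp_force: 0.0
[-0.0482 -0.0481] [60.2744 60.5763] 51.7 z 0.03218528884249228 tilt deg [ 0.1069 -0.014 ]
[ 0.0494 -0.0486] [76.0082 51.1288] 51.3 z 0.03214067649107663 tilt deg [-0.1569  0.0053]
[-0.0505  0.0482] [60.5458 59.9594] 51.9 z 0.03217892364299213 tilt deg [ 0.0715 -0.081 ]
[0.0486 0.0489] [64.821  58.8024] 51.5 z 0.03212073635963919 tilt deg [-0.2205 -0.0999]
(array([ 48.16, -17.79,   9.38]), array([ 0.22,  0.09, 34.85]))
```

View pics/w8.png

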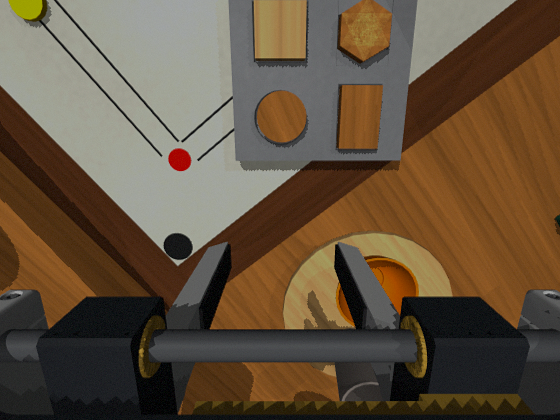

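All four blanks are seated with tops at 32 mm and no tilt: square (280,30), hexagon (365,30), disc (281,117), oblong (359,117). Next I'll shut the lid.

```bash
python3 -m crank '[0,48.2,-17.8,0,0,0,34.8, 0,48.2,-17.8,0,0,0,34.8, 0,48.2,-17.8,0,0,0,34.8, 0,48.2,-17.8,0,0,0,34.8, 0,48.2,-17.8,0,0,0,34.8, 0,48.2,-17.8,0,0,0,34.8, 0,48.2,-17.8,0,0,0,34.8, 0,48.2,-17.8,0,0,0,34.8, 0,48.2,-17.8,0,0,0,34.8, 0,48.2,-17.8,0,0,0,34.8]'; python3 -m crank '[0,0,0,0,0,0,0, 0,0,0,0,0,0,0, 0,0,0,0,0,0,0, 0,0,0,4,0,0,0, 0,0,0,8,0,0,0, 0,0,0,9,0,0,0, 0,0,0,9,0,0,0, 0,0,0,9,0,0,0, 0,0,0,9,0,0,0, 0,0,0,9,0,0,0]'; python3 - <<'E'
from h import *
T=Twt(); p,d=grab_frame('wrist'); print(lm('wrist','left_lid_grip',.082,T),lm('wrist','right_lid_grip',.082,T)); print(rel(.5615,.1224,.049,16.56))
E
```

```text
clock: 52.35
position: [0.5513, 0.1003, 0.2436]
tcp_rot: [-180.0, 0.0, 16.9]
contact_force: [1.4, -0.2, 0.3]
finger_gap: 0.0469
grasp_force: 0.0
clock: 53.35
position: [0.5528, 0.0973, 0.1561]
tcp_rot: [180.0, -0.2, 16.8]
contact_force: [1.0, 0.1, -0.5]
finger_gap: 0.0472
grasp_force: 0.0
(array([0.5574614, 0.1240368, 0.082    ]), 0.95) (None, 0)
(array([ 1.61, -2.12, 10.62]), array([ 0.02, -0.09,  0.26]))
```

```bash
python3 -m crank '[0,1.6,-2.1,0,0,0,0.3, 0,1.6,-2.1,3,0,0,0.3, 0,1.6,-2.1,7,0,0,0.3, 0,1.6,-2.1,9.5,0,0,0.3, 0,1.6,-2.1,10.6,0,0,0.3, 1,1.6,-2.1,10.6,0,0,0.3, 1,1.6,-2.1,10.6,0,0,0.3, 1,1.6,-2.1,10.6,0,0,0.3, 1,1.6,-2.1,10.6,0,0,0.3, 1,1.6,-2.1,10.6,0,0,0.3]' 25; python3 -m crank '[1,0,0,0,0,0,0, 1,0,-1,0,0,0,0, 1,0,-3,0,0,0,0, 1,0,-5,0,0,0,0, 1,0,-7,0,0,0,0, 1,0,-9,0,0,0,0, 1,0,-11,0,0,0,0, 1,0,-13,0,0,0,0, 1,0,-15,0,0,0,0, 1,0,-17,0,0,0,0]'; python3 -m crank '[1,0,-1,0,0,0,0, 1,0,-2,0,0,0,0, 1,0,-3,0,0,0,0, 1,0,-3.8,0,0,0,0, 1,0,-4.2,0,0,0,0, 1,0,-4.6,0,0,0,0, 1,0,-5,0,0,0,0, 1,0,-5.2,0,0,0,0, 1,0,-5.2,0,0,0,0, 1,0,-5.2,0,0,0,0]'
```

```text
clock: 54.5
position: [0.5611, 0.1223, 0.0487]
tcp_rot: [-180.0, -0.1, 16.5]
contact_force: [-0.7, 0.9, 1.8]
finger_gap: 0.0117
grasp_force: 25.0
clock: 55.5
position: [0.5127, 0.286, 0.0487]
tcp_rot: [180.0, -0.1, 16.5]
contact_force: [1.8, -0.2, 1.1]
finger_gap: 0.0118
grasp_force: 25.0
clock: 56.5
position: [0.5003, 0.3274, 0.0486]
tcp_rot: [179.2, 0.0, 16.7]
contact_force: [7.1, -18.9, 7.4]
finger_gap: 0.012
grasp_force: 25.1
```

```bash
python3 -m crank '[1,0,0.8,0,0,0,0, 0,0,0.8,0,0,0,0, 0,0,0.8,0,0,0,0, 0,0,0.8,-4,0,0,0, 0,0,0.8,-9,0,0,0, 0,0,5,-14,0,0,0, 0,0,10,-18,0,0,0, 0,0,15,-22,0,0,0, 0,0,17,-25,0,0,0, 0,0,17,-25,0,0,0]';  python3 - <<'E'
from h import *
np.set_printoptions(precision=4,suppress=True)
import time
T=Twt(); p,d=grab_frame('wrist'); cv2.imwrite('pics/w9.png',p); w=cloud('wrist',d,T); print(T[:3,3])
r=rect('wrist','case',.057,T); print(r)
C=CASE
h=cv2.cvtColor(p,cv2.COLOR_BGR2HSV); cc=tocase(w,C)
for nm,m in(('red',((h[...,0]<8)|(h[...,0]>172))&(h[...,1]>180)),('blue',(abs(h[...,0].astype(int)-112)<10)&(h[...,1]>180))):
    q=cc[m&(w[...,2]>.078)&(w[...,2]<.09)]; print(nm,len(q),len(q) and (q.min(0),q.max(0)))
s=(w[...,2]>.055)&(w[...,2]<.0595)&(abs(cc[...,0])>.118)&(abs(cc[...,0])<.13); q=cc[s]; print('rails y',np.percentile(q[:,1],[0,.5,99.5,100]))
for x0 in(-.07,.05):
  for y in np.arange(-.224,.024,.004):
    t=(abs(cc[...,0]-x0)<.01)&(abs(cc[...,1]-y)<.002); print(f"{y*1000:.0f}:{np.nanmedian(w[...,2][t])*1000:.0f}" if t.any() else '-',end=' ')
  print()
E
```

```text
clock: 57.5
position: [0.547, 0.1705, 0.3008]
tcp_rot: [180.0, -0.2, 16.5]
contact_force: [0.2, 0.3, -0.7]
finger_gap: 0.047
grasp_force: 0.0
[0.547  0.1705 0.3008]
(array([546.7595, 171.367 ]), (253.9407501220703, 462.36328125), 16.49387550354004, 0.78)
red 405 (array([-0.0292,  0.1416]), array([0.03  , 0.1537]))
blue 416 (array([-0.0283, -0.2294]), array([ 0.0295, -0.2162]))
rails y [-0.2205 -0.218   0.218   0.2209]
- - -216:49 -212:49 -208:49 -204:48 -200:48 -196:48 -192:48 -188:48 -184:48 -180:48 -176:48 -172:48 -168:49 -164:48 -160:48 -156:49 -152:48 -148:48 -144:49 -140:48 -136:48 -132:48 -128:48 -124:48 -120:48 -116:48 -112:48 -108:48 -104:48 -100:48 -96:48 -92:48 -88:48 -84:48 -80:48 -76:48 -72:48 -68:48 -64:48 -60:48 -56:48 -52:48 -48:48 -44:48 -40:48 -36:48 -32:48 -28:48 -24:48 -20:48 -16:48 -12:48 -8:48 -4:55 0:55 4:54 8:54 12:54 16:54 20:54 
- - -216:49 -212:49 -208:49 -204:48 -200:48 -196:48 -192:48 -188:48 -184:48 -180:48 -176:48 -172:48 -168:48 -164:48 -160:48 -156:48 -152:48 -148:48 -144:48 -140:48 -136:48 -132:48 -128:48 -124:48 -120:48 -116:48 -112:48 -108:48 -104:49 -100:48 -96:48 -92:48 -88:48 -84:48 -80:48 -76:48 -72:48 -68:48 -64:48 -60:48 -56:48 -52:48 -48:48 -44:48 -40:48 -36:48 -32:48 -28:48 -24:48 -20:48 -16:48 -12:48 -8:48 -4:54 0:55 4:54 8:54 12:54 16:54 20:54
```

View pics/w9.png

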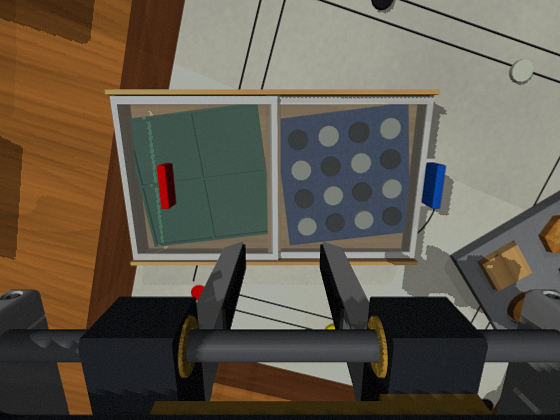

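Both lids look shut: red bar (166,186), blue bar (433,186), empty tray. The blue bar measures about 1.7 mm short of nominal, within camera error, so I'll press it home once more to be certain.

```bash
python3 -c "
from h import *
print(rel(*fromcase([0,-.2232]),.15,16.56))"
```

```text
(array([-0.15, 21.09, 15.13]), array([ 0.05, -0.33, -0.2 ]))
```

```bash
python3 -m crank '[0,-0.1,5,0,0,0,0, 0,-0.1,10,3,0,0,0, 0,-0.1,15,7,0,0,0, 0,-0.1,20,11,0,0,0, 0,-0.1,21.1,15,0,0,0, 0,-0.1,21.1,19,0,0,0, 0,-0.1,21.1,23,0,0,0, 0,-0.1,21.1,25.1,0,0,0, 0,-0.1,21.1,25.1,0,0,0, 1,-0.1,21.1,25.1,0,0,0]' 25; python3 -m crank '[1,0,0,0,0,0,0, 1,0,0,0,0,0,0, 1,0,0,0,0,0,0, 1,0,0,0,0,0,0, 1,0,0,0,0,0,0, 1,0,0.2,0,0,0,0, 1,0,0.4,0,0,0,0, 1,0,0.6,0,0,0,0, 1,0,0.8,0,0,0,0, 1,0,0.8,0,0,0,0]'; python3 -m crank '[1,0,-0.6,0,0,0,0, 0,0,-0.6,0,0,0,0, 0,0,-0.6,0,0,0,0, 0,0,-0.6,0,0,0,0, 0,0,-0.6,-4,0,0,0, 0,0,-0.6,-9,0,0,0, 0,0,-3,-14,0,0,0, 0,0,-6,-18,0,0,0, 0,0,-10,-23,0,0,0, 0,0,-10,-23,0,0,0]'; python3 - <<'E'
from h import *
np.set_printoptions(precision=4,suppress=True)
T=Twt(); p,d=grab_frame('wrist'); w=cloud('wrist',d,T); cc=tocase(w)
h=cv2.cvtColor(p,cv2.COLOR_BGR2HSV)
for nm,m in(('red',((h[...,0]<8)|(h[...,0]>172))&(h[...,1]>180)),('blue',(abs(h[...,0].astype(int)-112)<10)&(h[...,1]>180))):
    q=cc[m&(w[...,2]>.078)&(w[...,2]<.09)]; print(nm,len(q),len(q) and (q.min(0),q.max(0)))
g,d=grab_frame('top'); print('bowl',lm('top','bowl',.028)); cv2.imwrite('pics/top9.png',cv2.resize(g[120:340,80:480],None,fx=1.9,fy=1.9))
E
```

```text
clock: 58.6
position: [0.6034, -0.0286, 0.045]
tcp_rot: [-179.8, 0.2, 16.6]
contact_force: [-0.1, 1.0, 1.1]
finger_gap: 0.0423
grasp_force: 0.0
clock: 59.6
position: [0.6055, -0.0319, 0.0474]
tcp_rot: [-179.3, -0.0, 16.4]
contact_force: [-2.4, 16.1, 4.8]
finger_gap: 0.0116
grasp_force: 25.1
clock: 60.6
position: [0.58, 0.0592, 0.2822]
tcp_rot: [179.9, -0.4, 16.6]
contact_force: [-0.0, -0.1, 0.4]
finger_gap: 0.0472
grasp_force: 0.0
red 485 (array([-0.0293,  0.1406]), array([0.0301, 0.1555]))
blue 406 (array([-0.0291, -0.2285]), array([ 0.0302, -0.2172]))
bowl (array([ 0.4141, -0.5613,  0.028 ]), 0.83)
```

View pics/top9.png

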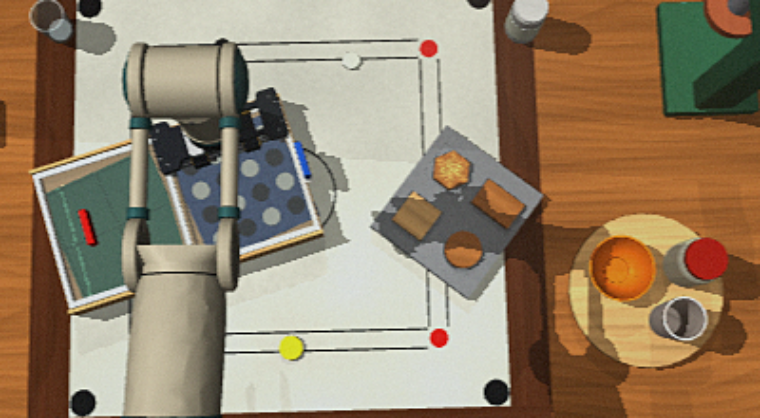

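The top view shows both lids shut, all four blanks in the die and the bowl where it started. The arm is clear of everything, so I'm handing the job in.

```bash
python3 -c "
from bench import *
print(job_done())"
```

```text
the job is handed in; nothing more can be done
None
```

The job is handed in: all four blanks lie flat in their own cavities (tops at 32 mm), both lids are pressed to their stops and the bowl is where it was; the fingertips ended about 11 mm behind the reported TCP, not 19 mm ahead, so my first grip on the red bar missed and I gripped lower after that.

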